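# Set out the gift tins on their display risers

## Task

Dress the chocolate counter: take the stack of four gift tins apart and stand each tin the right way up on the wooden riser of its own shape, in the middle and lined up with the riser's edges. Never tip a tin over, as there are chocolates inside, and leave the truffle bowl and the cocoa shaker where they stand.

Things in the scene. Friction and masses are not known exactly. Their poses are not given: they have to be found in the camera images.
- long_tin: Closed gift tin, dark brown with a cream lid rim, flat top and bottom, straight sides. Rectangular, 120 x 64 mm, 34 mm high, about 0.25 kg; x along the 120 mm side, y along the 64 mm side. Bottom of the stack, on the counter; the square and round tins stand on it side by side, 30 mm either way from its middle along x (gap about 10 mm), either at either end. Origin: centre of its underside; z up.
- square_tin: Closed gift tin, dark brown with a cream lid rim, flat top and bottom, straight sides. Square, 50 x 50 mm, 40 mm high, about 0.12 kg; x and y along its sides. At the start it stands on the long tin, sides within 0.1 rad of parallel to it. Origin: centre of its underside; z up.
- round_tin: Closed gift tin, dark brown with a cream lid rim, flat top and bottom, straight sides. Round, 50 mm diameter, 40 mm high, about 0.11 kg. At the start it stands on the long tin. Origin: centre of its underside; z up.
- hex_tin: Closed gift tin, dark brown with a cream lid rim, flat top and bottom, straight sides. Six-sided, 38 mm across the flats (44 mm across the corners), 36 mm high, about 0.07 kg; x points square to one pair of flats (so flats also at 60 and 120 degrees from it). At the start it is the top of the stack, standing on either the square or the round tin, with its x within 0.2 rad of the long tin's x. Origin: centre of its underside; z up.
- long_riser: Solid wooden display riser fixed to the counter, mid-brown wood, flat top. Rectangular, 148 x 92 mm, 18 mm high; x along the 148 mm side. Origin: centre of its underside; z up.
- square_riser: Solid wooden display riser fixed to the counter, mid-brown wood, flat top. Square, 76 x 76 mm, 30 mm high; x and y along its sides. Origin: centre of its underside; z up.
- round_riser: Solid wooden display riser fixed to the counter, mid-brown wood, flat top. Round, 76 mm diameter, 45 mm high. Origin: centre of its underside; z up.
- hex_riser: Solid wooden display riser fixed to the counter, mid-brown wood, flat top. Six-sided, 64 mm across the flats, 60 mm high; x points square to one pair of flats. Origin: centre of its underside; z up.
- truffle_bowl: White bowl with chocolate truffles, 88 mm across the rim, 42 mm high (52 mm to the top truffle), loose, at the far side of the counter. Not to be shifted. Origin: centre of its underside; z up.
- shaker: Round steel cocoa shaker, 52 mm diameter, 75 mm high, loose, to the right beyond the risers. Not to be shifted. Origin: centre of its underside; z up.
There are look-alikes about, which are no part of the job. Leave any green look-alike of the round_tin alone.

How it is judged:
By the outcome, as a careful person would: the job done as asked, in the order asked, and still so for the second after the job is handed in, with the robot touching nothing.
It also fails if it takes over 106 s, if anything falls off the work surface, if the arm or the gripper's body presses on something with over 40 N, if the wrist force passes 120 N, or if a joint passes its speed limit or range.

## Robot

A 6-joint arm with a two-finger parallel gripper is mounted at the origin on the work surface. World frame = base frame: x ahead of the robot, y to its left, z up, the work surface at z = 0. Lengths are in m, angles in rad, forces in N, time in s.
With the tool pointing down it reaches from about 0.275 to 0.825 m from the base axis. Payload 5.2 kg.
Tool frame: the origin (TCP) lies midway between the tips of the shut fingers; the grasp point (between the pads) lies 19 mm behind it (bot.grip_point_offset is the distance from the TCP to the grasp point, in m); z points along the fingers, y is the direction in which the jaws open and shut (so a half turn about z gives the same grasp; the last joint's range is limited). The gripper opens to 93 mm and grips with 3 to 60 N. Pads are 15 mm wide; open, the fingers measure 128 mm over their backs; the gripper's body (75 mm by 188 mm) begins 65 mm behind the grasp point.
Start: joints at [1.025, 0.259, 1.535, -0, 1.348, -0.203], TCP at [0.185, 0.518, 0.19] pointing down, gripper open.
Joint ranges: [-3.14, 3.14], [-0.91, 2.08], [0.19, 2.58], [-1.22, 4.36], [0.22, 2.71], [-3.12, 3.12]. Speed limits (rad/s): [2.57, 2.57, 3.14, 3.14, 3.14, 3.14].

## Interface

Orientations are given as a unit quaternion [w, x, y, z].
In Python, from workcell import monitor, cams, hand_in, nets, bot gives the robot as it stands.
- The arm moves only by the tool carry_out, never from a script. Its argument "steps" is a list of rows, each a list of 7 numbers: the shift along the tool's x, y, z in m, then the turn, a rotation vector about the tool's x, y, z in rad, then the finger opening in m, from 0 to 0.093. A call has 1 to 12 rows; each row is the pose to reach, as a shift and turn from the pose commanded when the call began, along the tool's axes at that moment; what a row does not reach only later rows make up. A row lasts 1/12 s, in which the tool goes at most 41.7 mm and 7.16 degrees, less where a joint would pass 70% of its speed; a pose out of reach is approached as far as the arm can. A call with a gripper value outside its range is refused whole. The fingers move at their own pace and stop on an object; the grip force is fixed at half the most. Time passes only in rows, so rows that repeat a pose let the fingers close. It gives the time, the measured TCP pose, the force and the opening at its end, in the units of the state.
- monitor.observe(): the state, without advancing time (a new reading comes with each control period).
- cams.capture(name): name is "scene" or "top"; returns (picture, depth): 420x560x3 uint8, red, green, blue; 420x560 float32, m along the optical axis (not along the pixel's ray), 0 where there is no reading.
- cams.get_calibration(name): a dict with "mtx" (3x3 intrinsics, pixels), "distortion" ([k1, k2, p1, p2, k3] as OpenCV has them; the pictures are not rectified), "extrinsics" (4x4, takes a point from world to camera coordinates). Camera axes: x right, y up, looking along -z (the intrinsics and any distortion apply to the point x, -y, -z); pixel columns grow to the right and rows downward; lengths in m; the calibration is good to about 2 mm. A picture is of the moment at which its call begins. get_calibration takes no time and is no camera call.
- hand_in(): hands the job in, once; it reports no verdict.
Trained networks look in the newest picture that a camera, given by its name, has taken for a name from the list of things; names that differ only in an ending like _2 or _b are one class to them, and where a whole thing is asked for, a point or a joint stands for the part that bears it (a point fixed in the world has none). Each returns a list of dicts, best first, with "p" (0 to 1); they miss things now and then, are a little off and sometimes report something else, mostly with a low value. They report only what shows in the picture. A call takes as long as a camera call. They do not tell look-alikes from the thing itself.
- nets.silhouettes(camera, name): "pixels" (420x560 bool, what is visible of it) and "position" ([column, row] as shares, 0 to 1, of the picture: columns of its width, rows of its height, amid what is visible of it).
- nets.tip_of(camera, name): "position" ([column, row] as shares, 0 to 1, of the picture: columns of its width, rows of its height: a listed point, or the origin of a listed thing).
The state is a dict: "time_s": time; "qpos": joint angles; "qd": joint speeds; "joint_efforts": joint torques, N m; "eef_pos": TCP position; "tcp_rot": TCP orientation; "contact_force": force on the tool from outside, world axes, zero at the start; "wrist_torque": the same for the moment, N m; "gripper_width": finger opening in m.
Only numpy, scipy, OpenCV 4.12 (cv2) and the standard library are available. Lean on these libraries where they do the work, as an engineer would, in place of code of your own. Each camera call takes 0.05 s, during which the arm holds its last target. There are 200 camera calls.

## Working session

There is one attempt and no reset: what is moved stays moved. The work goes in short steps, Python scripts to look and compute and a tool call to move; the robot and the scene stay as the last step left them, time stands still between calls to the robot, and variables do not carry over. Pictures are saved under pics/ and viewed, about 12 in all and at most 16, crops included, and the job is handed in when it is done.

Besides the shell and the picture viewer there is one more tool, called as name(argument=value, ...), one argument or row to a line, values as JSON. carry_out: Moves the arm, as the interface text tells. Its arguments: {"type":"object","properties":{"steps":{"type":"array","items":{"type":"array","items":{"type":"number"}}}},"required":["steps"]}

```bash
ls; mkdir -p pics
cat > h.py <<'E'
import numpy as np, cv2
from workcell import monitor, cams, hand_in, nets, bot
def cal(n):
    c=cams.get_calibration(n); return np.array(c["mtx"]),np.array(c["distortion"]),np.array(c["extrinsics"])
def cloud(n,d):
    K,D,T=cal(n); h,w=d.shape
    u,v=np.meshgrid(np.arange(w),np.arange(h))
    p=cv2.undistortPoints(np.stack([u,v],-1).reshape(-1,1,2).astype(np.float64),K,D).reshape(h,w,2)
    c=np.stack([p[...,0]*d,-p[...,1]*d,-d],-1)
    return (c-T[:3,3])@T[:3,:3]
def save(im,f): cv2.imwrite("pics/"+f,im[...,::-1])
E
python3 - <<'E'
from h import *
s=monitor.observe(); print(s)
ims=[]
for n in("scene","top"):
    im,d=cams.capture(n); np.savez(n+"0.npz",im=im,d=d); save(cv2.resize(im,(784,588)),n+"0.png"); 
    K,D,T=cal(n); print(n,K.round(1).tolist(),D,(-T[:3,:3].T@T[:3,3]).round(3))
E
```

```text
pics
{'time_s': 0.0, 'qpos': array([ 1.02521946e+00,  2.59320674e-01,  1.53608188e+00, -1.46716885e-05,
        1.34802615e+00, -2.02813027e-01]), 'qd': array([-0.00119646,  0.00025491, -0.00059106,  0.00052953,  0.00070412,
       -0.00011155]), 'joint_efforts': array([ 4.68588169e-04, -4.37305498e+01, -2.83995849e+01,  7.17834150e-02,
        4.13234322e-02, -1.55031130e-04]), 'eef_pos': array([0.18451659, 0.5174763 , 0.18913028]), 'tcp_rot': array([-3.28901787e-04,  1.70542513e-01,  9.85349891e-01, -8.57115204e-04]), 'contact_force': array([-0.5997204 ,  0.33186075,  0.2664856 ]), 'wrist_torque': array([-0.00841678,  0.0191004 , -0.00464773]), 'gripper_width': 0.09293588249582872}
scene [[419.9, 0.0, 280.8], [0.0, 419.9, 213.4], [0.0, 0.0, 1.0]] [-0.04932462  0.          0.          0.          0.        ] [1.251 0.462 0.833]
top [[381.6, 0.0, 288.5], [0.0, 381.6, 215.3], [0.0, 0.0, 1.0]] [-0.08762378  0.          0.          0.          0.        ] [ 0.528 -0.027  0.946]
```

View pics/scene0.png

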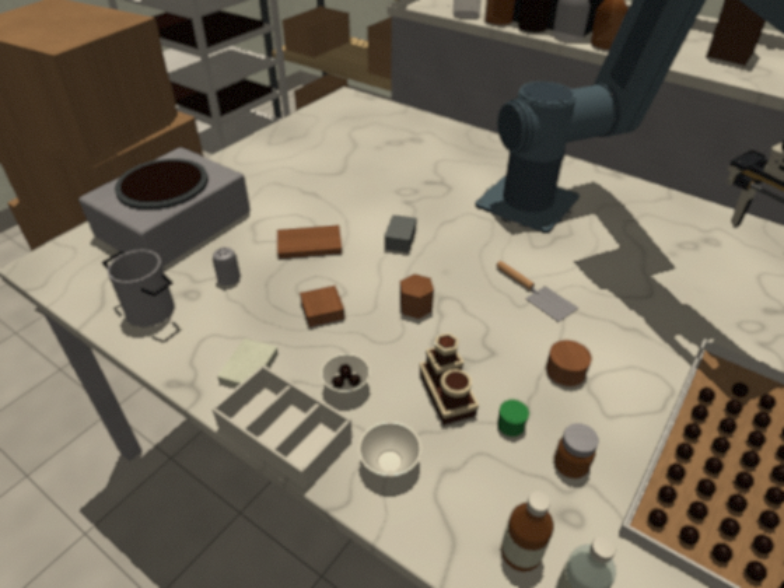

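View pics/top0.png

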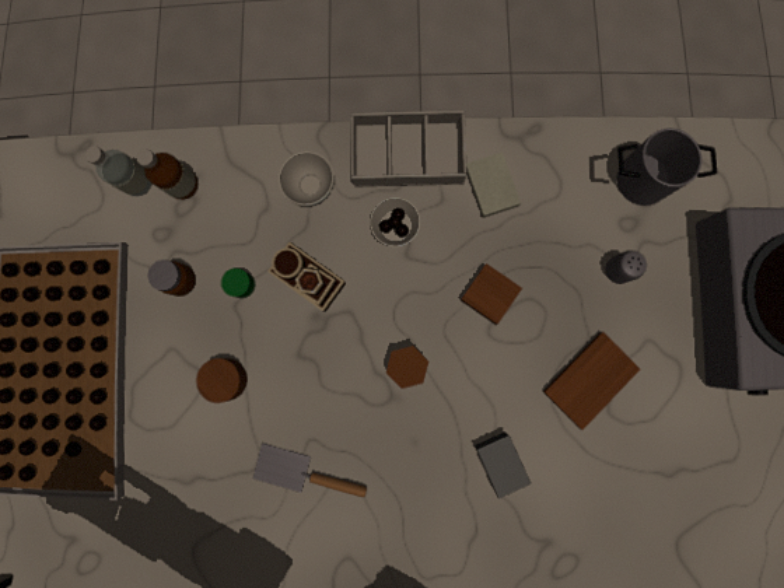

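Both pictures show the stack at about (308,278) in the top picture: long tin below, round tin at its upper-left end, hex on the square at its lower-right end. The green look-alike is at (237,282). The risers are round (220,380), hex (406,365), square (491,293) and long (591,380), with the bowl at (395,222) and the shaker at (630,265). The shaded top of each piece should stand out in the depth.

```bash
cat > m.py <<'E'
from h import *
# name, seed world xy computed from top pixel (784 scale), top height
def ray(n,uv,z):
    K,D,T=cal(n); p=cv2.undistortPoints(np.array(uv,float).reshape(-1,1,2),K,D).reshape(-1,2)
    dirs=np.c_[p[:,0],-p[:,1],-np.ones(len(p))]@T[:3,:3]; o=-T[:3,:3].T@T[:3,3]
    return (o+dirs*((z-o[2])/dirs[:,2])[:,None])[:,:2]
def blob(n,P,seed,z,r,tol=.008):
    """pixels of surface at height z within r of seed -> xy pts (ray-plane), using the pixel-area hull"""
    m=(abs(P[...,2]-z)<tol)&(np.hypot(P[...,0]-seed[0],P[...,1]-seed[1])<r)
    k,l,st,_=cv2.connectedComponentsWithStats(m.astype(np.uint8))
    if k<2: return None
    b=l==1+np.argmax(st[1:,4]); v,u=np.nonzero(b)
    zz=np.median(P[...,2][b]); xy=ray(n,np.c_[u,v],z)
    return xy,zz,b
def fit(xy,shape):
    (c,s,a)=cv2.minAreaRect(xy.astype(np.float32))
    return xy.mean(0),np.array(c),s,a
E
python3 - <<'E'
from m import *
S=dict(hex_tin=((309,282),.110,.03),round_tin=((286,262),.074,.034),square_tin=((309,282),.074,.04),long_tin=((308,278),.034,.08),long_riser=((591,380),.018,.1),
 square_riser=((491,293),.03,.06),round_riser=((220,380),.045,.05),hex_riser=((406,365),.06,.045),bowl=((395,222),.042,.06),shaker=((630,262),.075,.04),green=((237,282),.04,.04))
C={n:np.load(n+"0.npz") for n in("top","scene")}
P={n:cloud(n,C[n]["d"]) for n in C}
for k,(uv,z,r) in S.items():
    seed=ray("top",np.array(uv)*560/784,z)[0]
    for n in C:
        o=blob(n,P[n],seed,z,r)
        if o is None: print(k,n,"none");continue
        xy,zz,b=o; m,c,s,a=fit(xy,k); long=max(s);  a2=a if s[0]>=s[1] else a+90
        cov=np.cov(xy.T); pa=np.degrees(.5*np.arctan2(2*cov[0,1],cov[0,0]-cov[1,1]))
        print(f"{k:13s}{n:6s} N{len(xy):5d} z{zz:.4f} mean{m.round(4)} rect{c.round(4)} {np.round(s,4)} ang{a2:.1f} pca{pa:.1f}")
K,D,T=cal("top")
v=P["top"][...,2]; print("table z",np.median(v[300:,200:400]), "scene",np.median(P["scene"][150:300,100:400,2]))
t,s=[C[n]["im"] for n in("top","scene")]
a=cv2.resize(t[150:240,150:270],(480,360),interpolation=2); b=cv2.resize(s[225:315,280:390],(440,360),interpolation=2)
save(cv2.convertScaleAbs(np.hstack([cv2.resize(a,(400,300)),cv2.resize(b,(367,300))]),alpha=1.6),"crop.png")
E
```

```text
hex_tin      top    N  265 z0.1109 mean[0.6388 0.1413] rect[0.639  0.1407] [0.0428 0.0381] ang88.8 pca64.6
hex_tin      scene  N  207 z0.1109 mean[0.6413 0.1423] rect[0.6419 0.1427] [0.0502 0.0383] ang22.7 pca23.1
round_tin    top    N  356 z0.0749 mean[0.6749 0.185 ] rect[0.674  0.1856] [0.0491 0.0477] ang44.4 pca23.8
round_tin    scene  N  337 z0.0748 mean[0.6779 0.1874] rect[0.6779 0.1878] [0.0573 0.0491] ang32.1 pca25.7
square_tin   top    N  209 z0.0748 mean[0.634  0.1324] rect[0.6384 0.1396] [0.0517 0.05  ] ang55.9 pca-24.7
square_tin   scene  N  260 z0.0747 mean[0.6527 0.1504] rect[0.6455 0.1479] [0.074  0.0534] ang57.6 pca-89.8
long_tin     top    N  395 z0.0349 mean[0.656  0.1541] rect[0.6576 0.1624] [0.1227 0.0642] ang53.7 pca54.5
long_tin     scene  N  447 z0.0347 mean[0.6814 0.1728] rect[0.6603 0.163 ] [0.1282 0.0668] ang54.7 pca73.1
long_riser   top    N 2363 z0.0183 mean[ 0.4682 -0.3311] rect[ 0.4684 -0.331 ] [0.0952 0.1493] ang133.5 pca-47.4
long_riser   scene  N  882 z0.0188 mean[ 0.4716 -0.3291] rect[ 0.4721 -0.3277] [0.1099 0.148 ] ang133.5 pca-46.5
square_riser top
[... 659 characters left out ...]
 top    N  277 z0.0403 mean[0.7535 0.0061] rect[0.7487 0.006 ] [0.0847 0.084 ] ang88.7 pca-75.3
bowl         scene  N  252 z0.0403 mean[7.42e-01 1.00e-04] rect[0.7488 0.0053] [0.0871 0.0842] ang37.2 pca50.4
shaker       top    N  281 z0.0718 mean[ 0.6626 -0.3911] rect[ 0.6625 -0.3907] [0.0432 0.0423] ang89.0 pca19.6
shaker       scene  N  117 z0.0724 mean[ 0.6652 -0.386 ] rect[ 0.6667 -0.3842] [0.0427 0.0452] ang125.7 pca89.1
green        top    N  355 z0.0408 mean[0.6488 0.2843] rect[0.6486 0.2839] [0.0516 0.05  ] ang44.2 pca68.0
green        scene  N  339 z0.0405 mean[0.6511 0.2862] rect[0.6514 0.2859] [0.056  0.0486] ang26.0 pca9.3
table z 0.0008889458423004868 scene 0.0018569667702543593
```

View pics/crop.png

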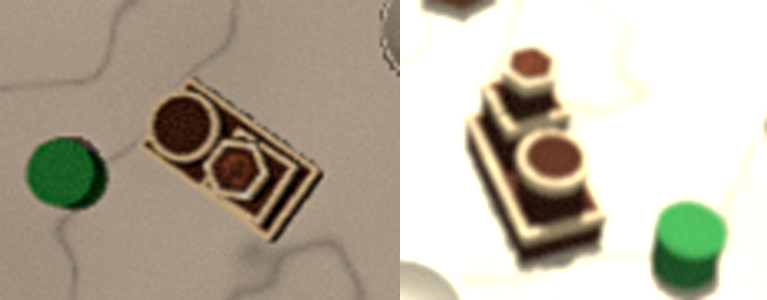

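The brown-and-cream round tin, crop (184,127), fits the description. The green one at (66,173) is the look-alike and stays. The hex stands on the square tin. Next I fit the hex angles and work out the first move.

```bash
cat >> m.py <<'E'
def polyfit(xy,nsym):
    """angle (deg, mod 180/nn) of flat normal minimizing summed widths; centre from support midpoints"""
    per=60 if nsym==6 else 90; best=None
    for a in np.arange(0,per,.25):
        t=np.radians(a+np.arange(0,180,per)); pr=xy@np.array([np.cos(t),np.sin(t)])
        lo,hi=np.percentile(pr,1,axis=0),np.percentile(pr,99,axis=0); w=(hi-lo).sum()
        if best is None or w<best[0]:
            A=np.c_[np.cos(t),np.sin(t)]; c=np.linalg.lstsq(A,(lo+hi)/2,rcond=None)[0]; best=(w,a,c,hi-lo)
    return best[1:]
def go(x,y,z,psi):
    """tool-frame shift/turn from the present pose to TCP x,y,z with jaw (tool y) at psi deg (mod 180)"""
    from scipy.spatial.transform import Rotation as R
    s=monitor.observe(); q=np.array(s["tcp_rot"]); r=R.from_quat(np.r_[q[1:],q[0]])
    ty=r.as_matrix()[:,1]; p0=np.degrees(np.arctan2(ty[1],ty[0]))
    d=(psi-p0+90)%180-90
    t=np.radians(p0+d); tgt=R.from_matrix(np.array([[-np.sin(t),np.cos(t),0],[np.cos(t),np.sin(t),0],[0,0,-1]]).T)
    print("t",round(s["time_s"],2),"pos",s["eef_pos"].round(4),"psi",round(p0,1),"turn deg",round(d,1),"q6",s["qpos"][5].round(2),"w",round(s["gripper_width"],4),"F",s["contact_force"].round(1))
    print(" shift",r.inv().apply(np.array([x,y,z])-s["eef_pos"]).round(4),"rotvec",(r.inv()*tgt).as_rotvec().round(4))
E
python3 - <<'E'
from m import *
C={n:np.load(n+"0.npz") for n in("top","scene")}
P={n:cloud(n,C[n]["d"]) for n in C}
for k,seed,z,r,ns in (("hex_tin",(.639,.141),.11,.03,6),("hex_riser",(.4988,-.0117),.06,.045,6),("square_tin",(.6384,.1396),.074,.036,4),("square_riser",(.6211,-.159),.03,.06,4),("long_riser",(.468,-.331),.018,.1,4),("long_tin",(.6576,.1624),.034,.08,4)):
  for n in C:
    xy,zz,b=blob(n,P[n],seed,z,r,.004); a,c,w=polyfit(xy,ns); print(k,n,a,c.round(4),w.round(4))
go(.639,.141,.16,54)
E
```

```text
hex_tin top 51.5 [0.6389 0.1415] [0.0378 0.0374 0.0369]
hex_tin scene 47.5 [0.6394 0.1415] [0.0406 0.0372 0.0398]
hex_riser top 10.5 [ 0.499  -0.0117] [0.0624 0.062  0.0623]
hex_riser scene 15.25 [ 0.499  -0.0118] [0.0667 0.0657 0.0625]
square_tin top 56.0 [0.6386 0.14  ] [0.0498 0.0497]
square_tin scene 54.25 [0.6397 0.141 ] [0.0536 0.0512]
square_riser top 53.0 [ 0.6214 -0.1597] [0.0748 0.0752]
square_riser scene 55.75 [ 0.6223 -0.1587] [0.08  0.075]
long_riser top 42.75 [ 0.468  -0.3317] [0.091  0.1461]
long_riser scene 42.75 [ 0.4688 -0.3317] [0.0976 0.1456]
long_tin top 53.75 [0.6573 0.162 ] [0.1197 0.0639]
long_tin scene 54.5 [0.6589 0.1626] [0.1217 0.0641]
t 0.1 pos [0.1846 0.5176 0.1892] psi 70.4 turn deg -16.4 q6 -0.2 w 0.0926 F [ 0.5  0.2 -0.2]
 shift [-0.5546 -0.2019  0.0294] rotvec [-1.600e-03 -1.000e-04  2.855e-01]
```

carry_out(
  steps=[
    [-0.1,-0.036,0.005,0,0,0.1,0.06],
    [-0.555,-0.202,0.029,0,0,0.33,0.06],
    [-0.555,-0.202,0.029,0,0,0.33,0.06],
    [-0.555,-0.202,0.029,0,0,0.33,0.06],
    [-0.555,-0.202,0.029,0,0,0.33,0.06],
    [-0.555,-0.202,0.029,0,0,0.33,0.06],
    [-0.555,-0.202,0.029,0,0,0.33,0.06],
    [-0.555,-0.202,0.029,0,0,0.33,0.06],
    [-0.555,-0.202,0.029,0,0,0.33,0.06],
    [-0.555,-0.202,0.029,0,0,0.33,0.06],
    [-0.555,-0.202,0.029,0,0,0.33,0.06],
    [-0.555,-0.202,0.029,0,0,0.33,0.06],
  ],
)

```text
time_s: 1.1
eef_pos: [0.5705, 0.1977, 0.1649]
tcp_rot: [-0.0, 0.33, 0.944, -0.0]
contact_force: [0.4, 0.6, -1.1]
gripper_width: 0.0603
```

```bash
python3 -c "
from m import *
go(.639,.1413,.16,51.5)"
```

```text
t 1.1 pos [0.5705 0.1977 0.1649] psi 51.4 turn deg 0.1 q6 -0.75 w 0.0603 F [ 0.4  0.6 -1.1]
 shift [-0.0888 -0.0014  0.0049] rotvec [-0.0005 -0.0006 -0.0011]
```

carry_out(
  steps=[
    [-0.04,0,0.003,0,0,0,0.06],
    [-0.075,0,0.005,0,0,0,0.06],
    [-0.075,0,0.005,0,0,0,0.06],
    [-0.075,0,0.005,0,0,0,0.06],
    [-0.075,0,0.005,0,0,0,0.06],
    [-0.075,0,0.005,0,0,0,0.06],
  ],
)

```text
time_s: 1.6
eef_pos: [0.627, 0.1537, 0.1603]
tcp_rot: [-0.001, 0.33, 0.944, -0.0]
contact_force: [0.4, 0.2, 0.7]
gripper_width: 0.0599
```

```bash
python3 -c "
from m import *
go(.639,.1413,.08,51.5)"
```

```text
t 1.6 pos [0.627  0.1537 0.1603] psi 51.5 turn deg -0.0 q6 -0.83 w 0.0599 F [0.4 0.2 0.7]
 shift [-0.0172 -0.0022  0.0803] rotvec [-0.0004 -0.001   0.0002]
```

carry_out(
  steps=[
    [-0.0172,-0.0022,0,0,0,0,0.06],
    [-0.0172,-0.0022,0,0,0,0,0.06],
    [-0.0172,-0.0022,0.02,0,0,0,0.06],
    [-0.0172,-0.0022,0.04,0,0,0,0.06],
    [-0.0172,-0.0022,0.06,0,0,0,0.06],
    [-0.0172,-0.0022,0.075,0,0,0,0.06],
    [-0.0172,-0.0022,0.08,0,0,0,0.06],
    [-0.0172,-0.0022,0.08,0,0,0,0.06],
    [-0.0172,-0.0022,0.08,0,0,0,0.06],
  ],
)

```text
time_s: 2.35
eef_pos: [0.64, 0.1411, 0.0812]
tcp_rot: [0.0, 0.33, 0.944, 0.0]
contact_force: [0.5, 0.2, -0.1]
gripper_width: 0.0594
```

Run:
```python
from m import *
go(.639,.1413,.08,51.5)
im,d=cams.capture("scene"); save(cv2.resize(im[190:330,230:410],(720,560),interpolation=2),"s1.png")
```

```text
t 2.35 pos [0.64   0.1411 0.0812] psi 51.5 turn deg -0.0 q6 -0.85 w 0.0594 F [ 0.5  0.2 -0.1]
 shift [ 0.001  -0.0005  0.0012] rotvec [0.0005 0.0004 0.0001]
```

View pics/s1.png

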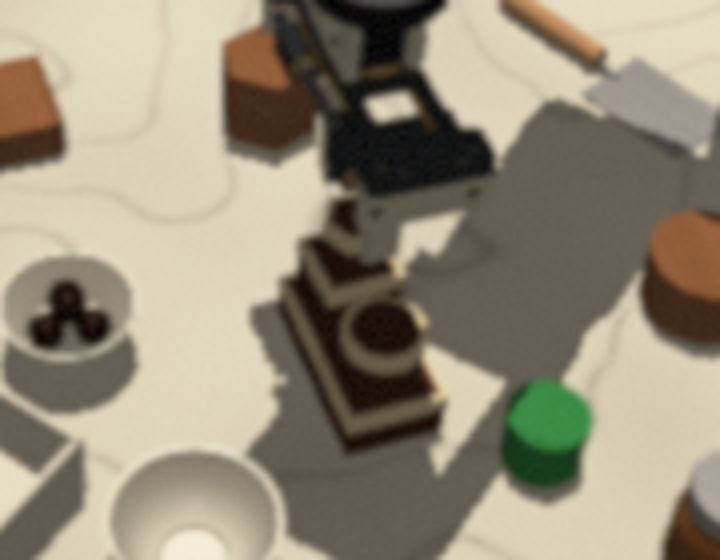

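The fingers straddle the hex tin at (350,220), clear of the round tin at (385,330). Close and lift.

carry_out(
  steps=[
    [0,0,0,0,0,0,0],
    [0,0,0,0,0,0,0],
    [0,0,0,0,0,0,0],
    [0,0,0,0,0,0,0],
    [0,0,0,0,0,0,0],
    [0,0,0,0,0,0,0],
    [0,0,0,0,0,0,0],
    [0,0,-0.008,0,0,0,0],
    [0,0,-0.02,0,0,0,0],
    [0,0,-0.04,0,0,0,0],
    [0,0,-0.06,0,0,0,0],
    [0,0,-0.07,0,0,0,0],
  ],
)

```text
time_s: 3.4
eef_pos: [0.6416, 0.1405, 0.1536]
tcp_rot: [0.002, 0.33, 0.944, 0.001]
contact_force: [0.4, 0.2, 1.2]
gripper_width: 0.0004
```

Run:
```python
from m import *
go(.499,-.0117,.13,70.5)
im,d=cams.capture("top");P=cloud("top",d)
```

```text
t 3.4 pos [0.6416 0.1405 0.1536] psi 51.5 turn deg 19.0 q6 -0.85 w 0.0004 F [0.4 0.2 1.2]
 shift [ 0.0167 -0.208   0.023 ] rotvec [ 0.0024  0.0034 -0.3324]
```

Run:
```python
from m import *
im,d=cams.capture("scene"); a=cv2.resize(im[190:330,230:410],(390,400),interpolation=2)
im,d=cams.capture("top"); np.savez("t1.npz",im=im,d=d)
b=cv2.resize(im[130:260,140:270],(400,400),interpolation=2)
save(np.hstack([a,cv2.convertScaleAbs(b,alpha=1.6)]),"s2.png")
```

```text
(no output)
```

View pics/s2.png

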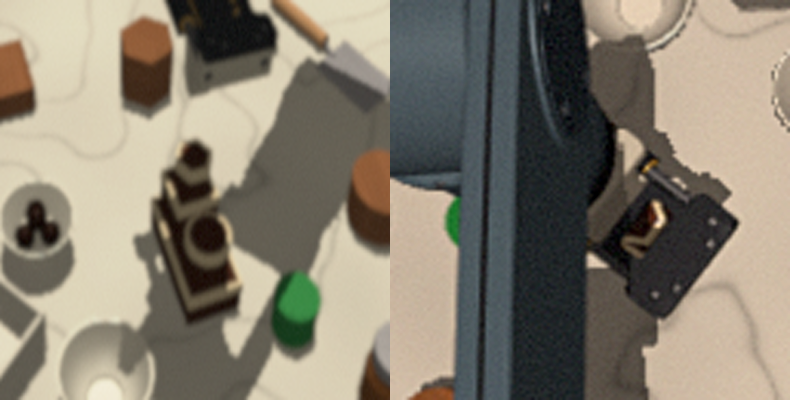

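The hex tin still stands on the square at scene-crop (195,160) and the gripper closed empty. I'll check where the fingers really are against the reported TCP.

Run:
```python
from m import *
im,d=cams.capture("scene"); P=cloud("scene",d)
for k,seed,z,r,ns in (("hex_tin",(.639,.141),.11,.035,6),("round",(.6749,.185),.074,.03,4),("square",(.6384,.1396),.074,.036,4)):
    o=blob("scene",P,seed,z,r,.004)
    if o: xy,zz,b=o; print(k,polyfit(xy,ns),zz,len(xy))
# points of gripper near TCP
s=monitor.observe(); p=s["eef_pos"]; print(p)
pts=[P.reshape(-1,3)]
_,dt=cams.capture("top"); pts.append(cloud("top",dt).reshape(-1,3))
for q in pts:
    for lo in np.arange(.12,.3,.015):
        m=(q[:,2]>lo)&(q[:,2]<lo+.015)&(np.hypot(*(q[:,:2]-p[:2]).T)<.15)
        if m.sum(): print(round(lo,3),m.sum(),q[m].min(0).round(3),q[m].max(0).round(3),q[m].mean(0).round(3))
    print()
def proj(n,X):
    K,D,T=cal(n); c=T[:3,:3]@X+T[:3,3]; return cv2.projectPoints(np.array([[c[0],-c[1],-c[2]]]),np.zeros(3),np.zeros(3),K,D)[0].ravel()
for n in("scene","top"): print(n,proj(n,p),proj(n,np.array([.639,.141,.11])))
save(cv2.resize(im[100:310,200:480],(800,600),interpolation=2),"s3.png")
```

```text
hex_tin (np.float64(52.0), array([0.64069882, 0.14341102]), array([0.04130857, 0.03725511, 0.04012033])) 0.11094427674221963 189
round (np.float64(16.0), array([0.67581578, 0.18624088]), array([0.0495691 , 0.04722114])) 0.07482760316256959 308
square (np.float64(55.25), array([0.63940467, 0.14033195]), array([0.0529643, 0.051216 ])) 0.0747198981254568 155
[0.63996591 0.14032841 0.14998392]
0.18 25 [0.639 0.126 0.183] [0.657 0.157 0.195] [0.647 0.139 0.19 ]
0.195 33 [0.638 0.124 0.195] [0.657 0.148 0.21 ] [0.648 0.137 0.202]
0.21 32 [0.638 0.123 0.211] [0.657 0.148 0.225] [0.648 0.136 0.218]
0.225 9 [0.639 0.126 0.225] [0.658 0.147 0.23 ] [0.649 0.138 0.228]
0.255 62 [0.597 0.057 0.265] [0.72  0.228 0.27 ] [0.675 0.175 0.268]
0.27 420 [0.599 0.05  0.27 ] [0.721 0.229 0.285] [0.669 0.154 0.278]
0.285 471 [0.606 0.05  0.285] [0.725 0.234 0.3  ] [0.666 0.154 0.291]

0.27 144 [0.579 0.075 0.27 ] [0.668 0.138 0.285] [0.617 0.105 0.281]
0.285 52 [0.556 0.047 0.286] [0.668 0.134 0.3  ] [0.615 0.093 0.293]

scene [318.98862313 232.36518448] [318.28991309 244.19942522]
top [216.88378988 197.6076931 ] [220.32706867 200.47107391]
```

View pics/s3.png

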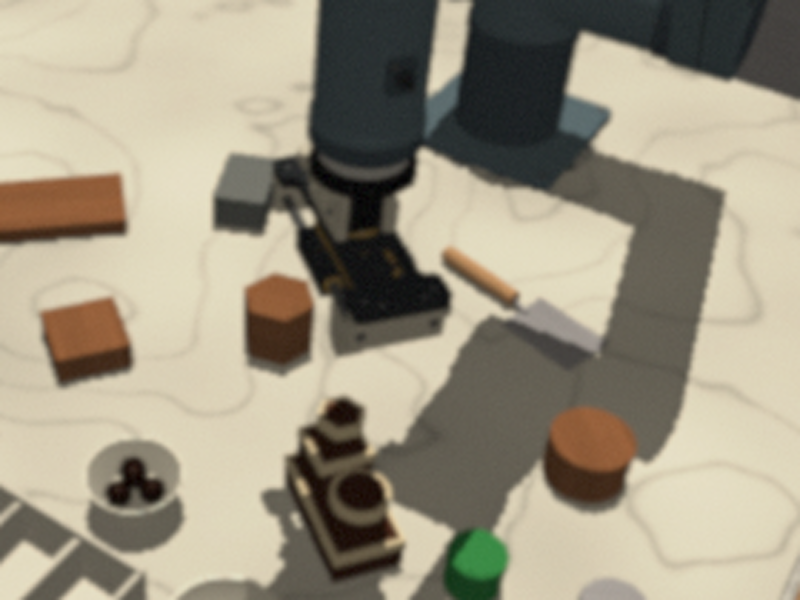

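Run:
```python
from m import *
im,d=cams.capture("scene"); P=cloud("scene",d)
for v in range(200,244,4):
    print(v,[tuple((P[v,u]*1000).astype(int).tolist()) if d[v,u]>0 else 0 for u in range(308,360,8)])
s=monitor.observe(); print(s["eef_pos"],s["gripper_width"],s["qpos"].round(3),bot.grip_point_offset)
```

```text
200 [(406, -30, 0), (681, 148, 280), (697, 174, 304), (689, 188, 306), (681, 200, 307), (672, 213, 307), (662, 225, 306)]
204 [(483, 14, 61), (688, 153, 277), (709, 181, 307), (700, 194, 306), (691, 206, 307), (681, 218, 306), (671, 230, 304)]
208 [(490, 20, 55), (640, 127, 218), (717, 186, 305), (708, 199, 304), (699, 211, 304), (685, 221, 300), (673, 232, 297)]
212 [(492, 21, 41), (638, 127, 205), (722, 190, 300), (710, 201, 297), (696, 211, 292), (683, 221, 288), (368, 113, 0)]
216 [(494, 23, 29), (643, 130, 198), (722, 190, 290), (704, 199, 281), (690, 209, 276), (677, 220, 272), (383, 121, 0)]
220 [(491, 23, 11), (642, 131, 186), (715, 188, 273), (701, 198, 268), (687, 209, 263), (414, 112, 1), (398, 130, 0)]
224 [(496, 26, 1), (481, 44, 0), (471, 65, 3), (457, 83, 2), (444, 102, 3), (426, 118, -1), (413, 138, 0)]
228 [(510, 35, 1), (497, 54, 1), (483, 72, 0), (468, 90, 0), (455, 108, 0), (443, 127, 1), (429, 146, 1)]
232 [(523, 44, 1), (509, 62, 0), (496, 80, 0), (484, 99, 1), (472, 118, 3), (451, 133, -5), (441, 153, -1)]
236 [(534, 51, -1), (523, 71, 1), (509, 88, 0), (497, 107, 0), (483, 124, 0), (471, 143, 1), (456, 160, -1)]
240 [(549, 60, 0), (629, 128, 109), (524, 97, 1), (508, 113, -2), (497, 132, 0), (484, 150, 0), (472, 168, 1)]
[0.63929803 0.14024092 0.14887703] 0.000573323915618413 [ 0.046  0.474  1.319  0.     1.351 -0.852] 0.0188
```

The depth shows the finger tips at z≈0.183 and the gripper body from 0.263, while the reported TCP is 0.149. The true tool sits about 33 mm higher than reported, so the gripper closed above the tin. I'll check xy the same way with the jaws open.

carry_out(
  steps=[
    [0,0,-0.02,0,0,0,0.07],
    [0,0,-0.02,0,0,0,0.07],
    [0,0,-0.02,0,0,0,0.07],
    [0,0,-0.02,0,0,0,0.07],
    [0,0,-0.02,0,0,0,0.07],
    [0,0,-0.02,0,0,0,0.07],
    [0,0,-0.02,0,0,0,0.07],
  ],
)

```text
time_s: 4.28
eef_pos: [0.6398, 0.1402, 0.1697]
tcp_rot: [-0.001, 0.33, 0.944, -0.0]
contact_force: [-0.4, 0.8, 0.6]
gripper_width: 0.0423
```

```bash
cat >> m.py <<'E'
def tool_check(n="scene"):
    """gripper points in the reported tool frame (mm): fingers and body"""
    im,d=cams.capture(n); P=cloud(n,d); s=monitor.observe(); q=np.array(s["tcp_rot"])
    from scipy.spatial.transform import Rotation as R
    L=R.from_quat(np.r_[q[1:],q[0]]).inv().apply(P.reshape(-1,3)-s["eef_pos"])*1000
    print("pos",s["eef_pos"].round(4),"w",s["gripper_width"].round(4))
    m=(abs(L[:,0])<60)&(abs(L[:,1])<110)&(L[:,2]<10)&(L[:,2]>-200)
    for lo in range(-180,10,10):
        k=m&(L[:,2]>=lo)&(L[:,2]<lo+10)
        if k.sum()>2: print(lo,k.sum(),"x",np.percentile(L[k,0],[2,98]).round(0),"y",np.percentile(L[k,1],[2,98]).round(0), "medx",np.median(L[k,0]).round(0))
    return im,L
E
python3 - <<'E'
from m import *
im,L=tool_check(); tool_check("top")
save(cv2.resize(im[160:290,250:410],(780,600),interpolation=2),"s4.png")
E
```

```text
Traceback (most recent call last):
  File "m.py", line 41, in tool_check
    print("pos",s["eef_pos"].round(4),"w",s["gripper_width"].round(4))
                                          ^^^^^^^^^^^^^^^^^^^^^^^^
AttributeError: 'float' object has no attribute 'round'
```

```bash
sed -i 's/s\["gripper_width"\].round(4)/round(s["gripper_width"],4)/' m.py
python3 - <<'E'
from m import *
im,L=tool_check(); tool_check("top")
save(cv2.resize(im[160:290,250:410],(780,600),interpolation=2),"s4.png")
E
```

```text
pos [0.64   0.1402 0.17  ] w 0.0503
-180 107 x [-19.  23.] y [-5. 17.] medx 1.0
-170 137 x [-22.  23.] y [-37.  17.] medx -10.0
-160 891 x [-34.  32.] y [-86.  94.] medx -8.0
-150 239 x [-35.  30.] y [-84.  94.] medx -14.0
-140 405 x [-35.  29.] y [-80.  91.] medx -25.0
-130 254 x [-35.  33.] y [-80.  86.] medx -23.0
-120 107 x [-35.  33.] y [-80.  86.] medx -12.0
-110 13 x [-10.  -5.] y [-38. -25.] medx -8.0
-100 6 x [-7. -1.] y [-40. -25.] medx -5.0
-70 19 x [-8.  8.] y [35. 40.] medx -1.0
-60 44 x [-9.  8.] y [-39.  39.] medx -6.0
-50 59 x [-9.  9.] y [-36.  38.] medx -3.0
-40 37 x [-9.  7.] y [-34.  36.] medx -5.0
-30 3 x [-8. -1.] y [-27.  24.] medx -7.0
pos [0.6401 0.1402 0.1702] w 0.0543
-180 38 x [-17.  18.] y [-41. -40.] medx 0.0
-170 57 x [-21.  22.] y [-41. -34.] medx -1.0
-160 1019 x [-33.  34.] y [-94. -40.] medx 1.0
-150 29 x [-35.  35.] y [-94. -42.] medx -4.0
-140 364 x [-35.  35.] y [-57. -28.] medx -3.0
-130 37 x [-34.  34.] y [-58. -23.] medx 1.0
-120 19 x [-12.  16.] y [-54. -53.] medx 3.0
```

View pics/s4.png

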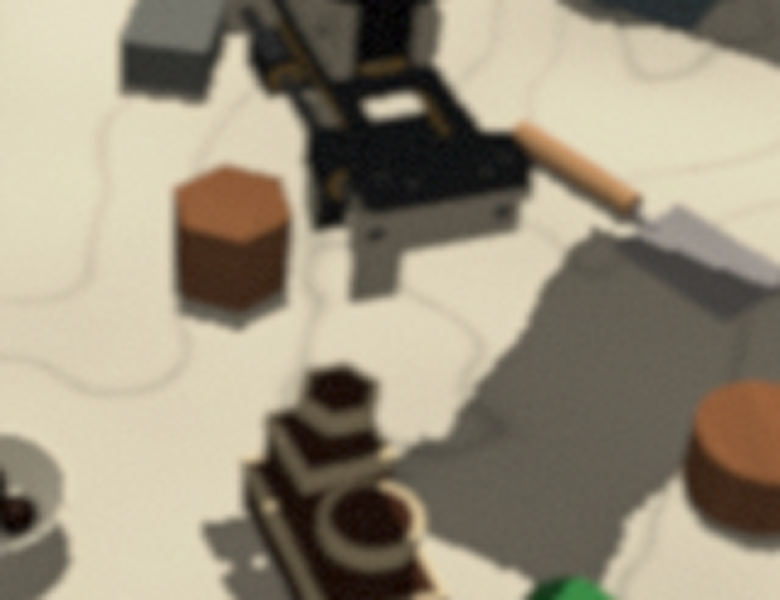

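The tool is centred in xy (body ±35 by ±94 mm about the reported axis). Only z is off: tips sit 32 mm above the reported TCP, which I allow for from here on. The picture shows the hex untouched at (340,385).

carry_out(
  steps=[
    [0,0,0.03,0,0,0,0.07],
    [0,0,0.06,0,0,0,0.07],
    [0,0,0.08,0,0,0,0.07],
    [0,0,0.095,0,0,0,0.07],
    [0,0,0.107,0,0,0,0.07],
    [0,0,0.115,0,0,0,0.07],
    [0,0,0.119,0,0,0,0.07],
    [0,0,0.119,0,0,0,0.07],
    [0,0,0.119,0,0,0,0.07],
  ],
)

```text
time_s: 5.18
eef_pos: [0.6408, 0.1403, 0.0522]
tcp_rot: [0.001, 0.33, 0.944, 0.0]
contact_force: [0.9, 0.8, -0.5]
gripper_width: 0.0699
```

carry_out(
  steps=[
    [0,0,0,0,0,0,0.02],
    [0,0,0,0,0,0,0.02],
    [0,0,0,0,0,0,0.02],
    [0,0,0,0,0,0,0.02],
    [0,0,0,0,0,0,0.02],
    [0,0,0,0,0,0,0.02],
    [0,0,0,0,0,0,0.02],
    [0,0,0,0,0,0,0.02],
  ],
)

```text
time_s: 5.85
eef_pos: [0.6404, 0.1404, 0.0518]
tcp_rot: [0.0, 0.33, 0.944, 0.0]
contact_force: [0.1, 0.4, 2.4]
gripper_width: 0.0376
```

carry_out(
  steps=[
    [0,0,-0.01,0,0,0,0.02],
    [0,0,-0.03,0,0,0,0.02],
    [0,0,-0.05,0,0,0,0.02],
    [0,0,-0.06,0,0,0,0.02],
    [0,0,-0.06,0,0,0,0.02],
    [0,0,-0.06,0,0,0,0.02],
  ],
)

```text
time_s: 6.35
eef_pos: [0.6404, 0.1402, 0.1119]
tcp_rot: [0.0, 0.33, 0.944, 0.0]
contact_force: [-0.5, 0.6, -0.1]
gripper_width: 0.0377
```

Run:
```python
from m import *
go(.499,-.0117,.112,70.9)
im,d=cams.capture("scene"); P=cloud("scene",d)
for k,seed,z,r,ns in (("hex_tin",(.639,.141),.17,.035,6),("round",(.6749,.185),.074,.03,4),("square",(.6384,.1396),.074,.036,4)):
    o=blob("scene",P,seed,z,r,.008)
    if o: xy,zz,b=o; print(k,polyfit(xy,ns),zz,len(xy))
```

```text
t 6.35 pos [0.6404 0.1402 0.1119] psi 51.4 turn deg 19.5 q6 -0.85 w 0.0377 F [-0.5  0.6 -0.1]
 shift [ 0.0159 -0.2069 -0.0003] rotvec [ 0.0005  0.0009 -0.3395]
hex_tin (np.float64(56.0), array([0.65312812, 0.1383237 ]), array([0.03851593, 0.01733249, 0.02685354])) 0.17054437086327892 66
round (np.float64(84.25), array([0.67717456, 0.18630421]), array([0.04903139, 0.05134482])) 0.07465381679156657 332
square (np.float64(54.25), array([0.64098204, 0.1416709 ]), array([0.05744896, 0.05178581])) 0.07490683451525536 387
```

carry_out(
  steps=[
    [0.001,-0.015,0,0,0,-0.04,0.02],
    [0.003,-0.04,0,0,0,-0.1,0.02],
    [0.006,-0.075,0,0,0,-0.16,0.02],
    [0.009,-0.11,0,0,0,-0.22,0.02],
    [0.011,-0.145,0,0,0,-0.28,0.02],
    [0.013,-0.175,0,0,0,-0.32,0.02],
    [0.0155,-0.197,0,0,0,-0.34,0.02],
    [0.016,-0.207,0,0,0,-0.34,0.02],
    [0.016,-0.207,0,0,0,-0.34,0.02],
    [0.016,-0.207,0,0,0,-0.34,0.02],
    [0.016,-0.207,0,0,0,-0.34,0.02],
  ],
)

```text
time_s: 7.32
eef_pos: [0.4995, -0.0111, 0.1112]
tcp_rot: [0.0, 0.166, 0.986, 0.0]
contact_force: [0.2, 0.4, -0.9]
gripper_width: 0.0378
```

Run:
```python
from m import *
go(.499,-.0117,.042,70.9)
im,L=tool_check()
```

```text
t 7.32 pos [ 0.4995 -0.0111  0.1112] psi 70.9 turn deg -0.0 q6 -1.48 w 0.0378 F [ 0.2  0.4 -0.9]
 shift [ 0.0003 -0.0008  0.0692] rotvec [0.0005 0.0002 0.0003]
pos [ 0.4995 -0.0109  0.1112] w 0.0376
-180 87 x [-20.  24.] y [-37.  17.] medx -7.0
-170 121 x [-23.  22.] y [-38.  18.] medx -18.0
-160 645 x [-35.  31.] y [-90.  94.] medx -12.0
-150 213 x [-35.  30.] y [-85.  94.] medx -20.0
-140 295 x [-35.  23.] y [-83.  90.] medx -26.0
-130 216 x [-36.  32.] y [-82.  87.] medx -28.0
-120 78 x [-35.  34.] y [-84.  87.] medx -8.0
-110 10 x [-9.  9.] y [-27.  36.] medx 3.0
-100 31 x [-10.  -2.] y [-32.  37.] medx -8.0
-90 33 x [-10.  -1.] y [-32.  37.] medx -8.0
-80 46 x [-9.  3.] y [-31.  35.] medx -7.0
-70 83 x [-12.  13.] y [-29.  36.] medx -4.0
-60 97 x [-18.   9.] y [-30.  35.] medx -8.0
-50 56 x [-19.   4.] y [-30.  36.] medx -8.0
-40 42 x [-18.  -1.] y [-26.  31.] medx -10.0
-30 20 x [-18.  -6.] y [-20.  17.] medx -12.0
```

carry_out(
  steps=[
    [0,0,0.02,0,0,0,0.02],
    [0,0,0.045,0,0,0,0.02],
    [0,0,0.058,0,0,0,0.02],
    [0,0,0.066,0,0,0,0.02],
    [0,0,0.07,0,0,0,0.02],
    [0,0,0.072,0,0,0,0.02],
    [0,0,0.0725,0,0,0,0.02],
    [0,0,0.0725,0,0,0,0.02],
    [0,0,0.0725,0,0,0,0.02],
  ],
)

```text
time_s: 8.12
eef_pos: [0.4994, -0.0117, 0.0397]
tcp_rot: [0.001, 0.166, 0.986, -0.0]
contact_force: [0.2, -0.5, -0.9]
gripper_width: 0.0379
```

carry_out(
  steps=[
    [0,0,0,0,0,0,0.045],
    [0,0,0,0,0,0,0.06],
    [0,0,0,0,0,0,0.06],
    [0,0,0,0,0,0,0.06],
    [0,0,0,0,0,0,0.06],
    [0,0,-0.015,0,0,0,0.06],
    [0,0,-0.04,0,0,0,0.06],
    [0,0,-0.07,0,0,0,0.06],
    [0,0,-0.09,0,0,0,0.06],
    [0,0,-0.09,0,0,0,0.06],
    [0,0,-0.09,0,0,0,0.06],
  ],
)

```text
time_s: 9.03
eef_pos: [0.4995, -0.0119, 0.13]
tcp_rot: [0.002, 0.166, 0.986, -0.0]
contact_force: [-0.1, 0.0, -0.8]
gripper_width: 0.0601
```

```bash
cat >> m.py <<'E'
def meas(n,k,seed,z,r,ns,tol=.004):
    im,d=cams.capture(n); o=blob(n,cloud(n,d),seed,z,r,tol)
    if o is None: print(k,n,"none"); return
    a,c,w=polyfit(o[0],ns); print(k,n,"ang",a,"c",c.round(4),"w",w.round(4),"z",o[1].round(4),len(o[0]))
E
python3 - <<'E'
from m import *
# next: round tin, jaw across long tin
go(.6752,.186,.13,144)
meas("scene","hex on riser",(.499,-.0117),.096,.035,6); meas("top","hex on riser",(.499,-.0117),.096,.035,6)
E
```

```text
t 9.03 pos [ 0.4995 -0.0119  0.13  ] psi 70.9 turn deg 73.1 q6 -1.49 w 0.0601 F [-0.1  0.  -0.8]
 shift [-0.1014  0.2444  0.0004] rotvec [-0.0017  0.0027 -1.2753]
hex on riser scene ang 18.75 c [ 0.498  -0.0101] w [0.0413 0.0407 0.0368] z 0.0972 124
hex on riser top none
```

carry_out(
  steps=[
    [-0.005,0.012,0,0,0,-0.1,0.07],
    [-0.015,0.035,0,0,0,-0.22,0.07],
    [-0.027,0.065,0,0,0,-0.34,0.07],
    [-0.04,0.098,0,0,0,-0.46,0.07],
    [-0.054,0.13,0,0,0,-0.58,0.07],
    [-0.067,0.163,0,0,0,-0.7,0.07],
    [-0.081,0.196,0,0,0,-0.82,0.07],
    [-0.092,0.222,0,0,0,-0.94,0.07],
    [-0.099,0.238,0,0,0,-1.06,0.07],
    [-0.101,0.244,0,0,0,-1.18,0.07],
    [-0.101,0.244,0,0,0,-1.275,0.07],
    [-0.101,0.244,0,0,0,-1.275,0.07],
  ],
)

```text
time_s: 10.13
eef_pos: [0.6728, 0.1865, 0.126]
tcp_rot: [-0.002, -0.456, 0.89, 0.001]
contact_force: [-0.4, 0.5, -0.9]
gripper_width: 0.0703
```

Run:
```python
from m import *
meas("top","hex on riser",(.499,-.0117),.096,.035,6)
meas("scene","round",(.6749,.185),.074,.034,4)
meas("scene","square",(.6384,.1396),.074,.036,4)
meas("scene","long",(.6573,.162),.034,.08,4)
go(.6755,.186,.01,144)
```

```text
hex on riser top ang 6.0 c [ 0.4976 -0.0109] w [0.0369 0.0369 0.0367] z 0.0968 257
round scene ang 1.5 c [0.6756 0.1863] w [0.0486 0.048 ] z 0.0751 307
square scene ang 55.0 c [0.6392 0.1403] w [0.0526 0.0507] z 0.075 294
long scene ang 54.75 c [0.6588 0.1624] w [0.1217 0.0641] z 0.0347 353
t 10.33 pos [0.6732 0.1856 0.128 ] psi 143.8 turn deg 0.2 q6 -2.4 w 0.07 F [ 0.3 -0.7  1.5]
 shift [-0.0018 -0.0017  0.118 ] rotvec [ 0.0012 -0.0011 -0.0032]
```

carry_out(
  steps=[
    [-0.0018,-0.0017,0.02,0,0,0,0.07],
    [-0.0018,-0.0017,0.05,0,0,0,0.07],
    [-0.0018,-0.0017,0.075,0,0,0,0.07],
    [-0.0018,-0.0017,0.095,0,0,0,0.07],
    [-0.0018,-0.0017,0.108,0,0,0,0.07],
    [-0.0018,-0.0017,0.115,0,0,0,0.07],
    [-0.0018,-0.0017,0.119,0,0,0,0.07],
    [-0.0018,-0.0017,0.119,0,0,0,0.07],
    [-0.0018,-0.0017,0.119,0,0,0,0.07],
  ],
)

```text
time_s: 11.08
eef_pos: [0.6772, 0.1864, 0.0112]
tcp_rot: [0.001, -0.454, 0.891, -0.0]
contact_force: [1.0, 0.2, 0.8]
gripper_width: 0.0699
```

carry_out(
  steps=[
    [0,0,0,0,0,0,0.02],
    [0,0,0,0,0,0,0.02],
    [0,0,0,0,0,0,0.02],
    [0,0,0,0,0,0,0.02],
    [0,0,0,0,0,0,0.02],
    [0,0,0,0,0,0,0.02],
    [0,0,0,0,0,0,0.02],
  ],
)

```text
time_s: 11.67
eef_pos: [0.6766, 0.1865, 0.0107]
tcp_rot: [0.001, -0.454, 0.891, -0.0]
contact_force: [-1.1, 0.2, 4.9]
gripper_width: 0.0498
```

Run:
```python
from m import *
s=monitor.observe(); print(s["eef_pos"],s["gripper_width"],s["contact_force"])
```

```text
[0.67664939 0.18649252 0.01074483] 0.049788488571717915 [-1.08959498  0.19329138  4.92145007]
```

carry_out(
  steps=[
    [0,0,-0.01,0,0,0,0.02],
    [0,0,-0.03,0,0,0,0.02],
    [0,0,-0.055,0,0,0,0.02],
    [0,0,-0.075,0,0,0,0.02],
    [0,0,-0.08,0,0,0,0.02],
    [0,0,-0.08,0,0,0,0.02],
    [0,0,-0.08,0,0,0,0.02],
  ],
)

```text
time_s: 12.25
eef_pos: [0.6757, 0.1863, 0.0892]
tcp_rot: [-0.0, -0.454, 0.891, 0.0]
contact_force: [0.4, 0.0, -1.0]
gripper_width: 0.0495
```

Run:
```python
from m import *
go(.4803,.3117,.09,144)
```

```text
t 12.25 pos [0.6757 0.1863 0.0892] psi 144.0 turn deg 0.0 q6 -2.4 w 0.0495 F [ 0.4  0.  -1. ]
 shift [ 0.0135  0.2318 -0.0006] rotvec [ 0.0007 -0.0007 -0.0003]
```

carry_out(
  steps=[
    [0.001,0.012,0,0,0,0,0.02],
    [0.002,0.035,0,0,0,0,0.02],
    [0.004,0.065,0,0,0,0,0.02],
    [0.006,0.1,0,0,0,0,0.02],
    [0.008,0.135,0,0,0,0,0.02],
    [0.01,0.168,0,0,0,0,0.02],
    [0.012,0.198,0,0,0,0,0.02],
    [0.0135,0.22,0,0,0,0,0.02],
    [0.0135,0.232,0,0,0,0,0.02],
    [0.0135,0.232,0,0,0,0,0.02],
    [0.0135,0.232,0,0,0,0,0.02],
    [0.0135,0.232,0,0,0,0,0.02],
  ],
)

```text
time_s: 13.25
eef_pos: [0.4818, 0.3113, 0.0895]
tcp_rot: [0.0, -0.454, 0.891, -0.0]
contact_force: [-0.1, 0.2, -0.6]
gripper_width: 0.0495
```

Run:
```python
from m import *
go(.4803,.3117,.0227,144)
```

```text
t 13.25 pos [0.4818 0.3113 0.0895] psi 144.0 turn deg 0.0 q6 -2.13 w 0.0495 F [-0.1  0.2 -0.6]
 shift [0.0005 0.0015 0.0668] rotvec [-0.0005 -0.0003 -0.0008]
```

carry_out(
  steps=[
    [0.0005,0.001,0.02,0,0,0,0.02],
    [0.0005,0.001,0.042,0,0,0,0.02],
    [0.0005,0.001,0.055,0,0,0,0.02],
    [0.0005,0.001,0.062,0,0,0,0.02],
    [0.0005,0.001,0.066,0,0,0,0.02],
    [0.0005,0.001,0.067,0,0,0,0.02],
    [0.0005,0.001,0.067,0,0,0,0.02],
    [0.0005,0.001,0.067,0,0,0,0.02],
  ],
)

```text
time_s: 13.92
eef_pos: [0.4806, 0.3122, 0.0238]
tcp_rot: [0.001, -0.454, 0.891, -0.0]
contact_force: [-1.1, 0.5, -0.6]
gripper_width: 0.0494
```

carry_out(
  steps=[
    [0,0,0,0,0,0,0.055],
    [0,0,0,0,0,0,0.07],
    [0,0,0,0,0,0,0.07],
    [0,0,0,0,0,0,0.07],
    [0,0,0,0,0,0,0.07],
    [0,0,-0.015,0,0,0,0.07],
    [0,0,-0.04,0,0,0,0.07],
    [0,0,-0.07,0,0,0,0.07],
    [0,0,-0.09,0,0,0,0.07],
    [0,0,-0.09,0,0,0,0.07],
    [0,0,-0.09,0,0,0,0.07],
  ],
)

```text
time_s: 14.83
eef_pos: [0.4804, 0.3125, 0.1142]
tcp_rot: [0.002, -0.454, 0.891, -0.0]
contact_force: [-0.3, 0.7, -0.2]
gripper_width: 0.0698
```

Run:
```python
from m import *
meas("scene","round",(.4803,.3117),.085,.034,4)
meas("top","square",(.6384,.1396),.074,.036,4)
meas("scene","square",(.6384,.1396),.074,.036,4)
meas("top","long",(.6573,.162),.034,.08,4)
go(.6388,.1401,.11,145.5)
```

```text
round scene ang 21.75 c [0.4803 0.3117] w [0.0518 0.0439] z 0.0861 243
square top ang 57.0 c [0.6386 0.1399] w [0.0504 0.0489] z 0.0749 466
square scene ang 55.75 c [0.6391 0.1397] w [0.0526 0.0509] z 0.0749 335
long top ang 53.25 c [0.6574 0.1621] w [0.1195 0.0633] z 0.035 747
t 15.03 pos [0.4785 0.3117 0.1114] psi 144.0 turn deg 1.5 q6 -2.13 w 0.0704 F [-0.9 -0.4 -0.1]
 shift [ 0.0445 -0.2305  0.0012] rotvec [ 0.0016 -0.0024 -0.0265]
```

carry_out(
  steps=[
    [0.003,-0.015,0,0,0,-0.01,0.07],
    [0.01,-0.05,0,0,0,-0.03,0.07],
    [0.018,-0.09,0,0,0,-0.035,0.07],
    [0.025,-0.13,0,0,0,-0.035,0.07],
    [0.033,-0.17,0,0,0,-0.035,0.07],
    [0.039,-0.2,0,0,0,-0.035,0.07],
    [0.043,-0.222,0,0,0,-0.035,0.07],
    [0.0445,-0.2305,0,0,0,-0.035,0.07],
    [0.0445,-0.2305,0,0,0,-0.035,0.07],
    [0.0445,-0.2305,0,0,0,-0.035,0.07],
    [0.0445,-0.2305,0,0,0,-0.035,0.07],
  ],
)

```text
time_s: 15.95
eef_pos: [0.6384, 0.142, 0.1124]
tcp_rot: [-0.001, -0.47, 0.883, 0.001]
contact_force: [-0.5, 1.1, -0.1]
gripper_width: 0.07
```

Run:
```python
from m import *
go(.6388,.14,.0105,146)
meas("top","round",(.4803,.3117),.085,.034,4)
```

```text
t 15.95 pos [0.6384 0.142  0.1124] psi 146.1 turn deg -0.1 q6 -2.5 w 0.07 F [-0.5  1.1 -0.1]
 shift [ 0.0014 -0.0016  0.1019] rotvec [ 0.0018 -0.0006  0.001 ]
round top ang 8.75 c [0.4801 0.3113] w [0.047 0.05 ] z 0.086 391
```

Round tin lies within 1 mm of its riser's centre. Now the square tin.

carry_out(
  steps=[
    [0.001,-0.0015,0.02,0,0,0,0.07],
    [0.001,-0.0015,0.045,0,0,0,0.07],
    [0.001,-0.0015,0.067,0,0,0,0.07],
    [0.001,-0.0015,0.085,0,0,0,0.07],
    [0.001,-0.0015,0.095,0,0,0,0.07],
    [0.001,-0.0015,0.1,0,0,0,0.07],
    [0.001,-0.0015,0.102,0,0,0,0.07],
    [0.001,-0.0015,0.102,0,0,0,0.07],
    [0.001,-0.0015,0.102,0,0,0,0.07],
  ],
)

```text
time_s: 16.75
eef_pos: [0.6414, 0.1392, 0.0122]
tcp_rot: [0.001, -0.47, 0.883, -0.0]
contact_force: [0.4, 0.2, 0.2]
gripper_width: 0.0702
```

carry_out(
  steps=[
    [0,0,0,0,0,0,0.02],
    [0,0,0,0,0,0,0.02],
    [0,0,0,0,0,0,0.02],
    [0,0,0,0,0,0,0.02],
    [0,0,0,0,0,0,0.02],
    [0,0,0,0,0,0,0.02],
    [0,0,0,0,0,0,0.02],
  ],
)

```text
time_s: 17.33
eef_pos: [0.6407, 0.139, 0.0115]
tcp_rot: [0.0, -0.469, 0.883, -0.0]
contact_force: [-1.2, 0.2, 4.4]
gripper_width: 0.0498
```

carry_out(
  steps=[
    [0,0,-0.01,0,0,0,0.02],
    [0,0,-0.03,0,0,0,0.02],
    [0,0,-0.05,0,0,0,0.02],
    [0,0,-0.06,0,0,0,0.02],
    [0,0,-0.06,0,0,0,0.02],
    [0,0,-0.06,0,0,0,0.02],
    [0,0,-0.06,0,0,0,0.02],
  ],
)

```text
time_s: 17.92
eef_pos: [0.6397, 0.1388, 0.0698]
tcp_rot: [-0.001, -0.469, 0.883, 0.0]
contact_force: [-0.2, -0.1, -1.8]
gripper_width: 0.0496
```

Run:
```python
from m import *
go(.6216,-.1596,.07,143.75)
```

```text
t 17.92 pos [0.6397 0.1388 0.0698] psi 146.0 turn deg -2.2 q6 -2.5 w 0.0496 F [-0.2 -0.1 -1.8]
 shift [ 2.575e-01 -1.520e-01 -2.000e-04] rotvec [ 0.0015 -0.0012  0.039 ]
```

carry_out(
  steps=[
    [0.012,-0.007,0,0,0,0.01,0.02],
    [0.035,-0.02,0,0,0,0.02,0.02],
    [0.065,-0.038,0,0,0,0.03,0.02],
    [0.096,-0.057,0,0,0,0.039,0.02],
    [0.127,-0.075,0,0,0,0.039,0.02],
    [0.158,-0.093,0,0,0,0.039,0.02],
    [0.188,-0.111,0,0,0,0.039,0.02],
    [0.215,-0.127,0,0,0,0.039,0.02],
    [0.238,-0.141,0,0,0,0.039,0.02],
    [0.252,-0.149,0,0,0,0.039,0.02],
    [0.2575,-0.152,0,0,0,0.039,0.02],
    [0.2575,-0.152,0,0,0,0.039,0.02],
  ],
)

```text
time_s: 18.92
eef_pos: [0.6217, -0.161, 0.0701]
tcp_rot: [-0.0, -0.451, 0.893, 0.001]
contact_force: [0.5, 0.9, -0.9]
gripper_width: 0.0498
```

carry_out(
  steps=[
    [0,0,0,0,0,0,0.02],
    [0,0,0,0,0,0,0.02],
    [0,0,0,0,0,0,0.02],
  ],
)

```text
time_s: 19.17
eef_pos: [0.6226, -0.1578, 0.0709]
tcp_rot: [0.0, -0.453, 0.892, 0.0]
contact_force: [0.2, -0.0, -1.4]
gripper_width: 0.05
```

Run:
```python
from m import *
go(.6216,-.1596,.0085,143.75)
```

```text
t 19.17 pos [ 0.6226 -0.1578  0.0709] psi 143.9 turn deg -0.1 q6 -2.93 w 0.05 F [ 0.2 -0.  -1.4]
 shift [ 0.0021 -0.0003  0.0624] rotvec [0.0004 0.0002 0.002 ]
```

carry_out(
  steps=[
    [0.0015,0,0.02,0,0,0,0.02],
    [0.0015,0,0.04,0,0,0,0.02],
    [0.0015,0,0.052,0,0,0,0.02],
    [0.0015,0,0.058,0,0,0,0.02],
    [0.0015,0,0.061,0,0,0,0.02],
    [0.0015,0,0.062,0,0,0,0.02],
    [0.0015,0,0.062,0,0,0,0.02],
    [0.0015,0,0.062,0,0,0,0.02],
  ],
)

```text
time_s: 19.83
eef_pos: [0.6223, -0.161, 0.0099]
tcp_rot: [0.001, -0.452, 0.892, -0.001]
contact_force: [-0.3, 0.3, -0.2]
gripper_width: 0.0499
```

carry_out(
  steps=[
    [0,0,0,0,0,0,0.055],
    [0,0,0,0,0,0,0.07],
    [0,0,0,0,0,0,0.07],
    [0,0,0,0,0,0,0.07],
    [0,0,0,0,0,0,0.07],
    [0,0,-0.015,0,0,0,0.07],
    [0,0,-0.04,0,0,0,0.07],
    [0,0,-0.07,0,0,0,0.08],
    [0,0,-0.09,0,0,0,0.09],
    [0,0,-0.09,0,0,0,0.09],
    [0,0,-0.09,0,0,0,0.09],
  ],
)

```text
time_s: 20.75
eef_pos: [0.6225, -0.1612, 0.1005]
tcp_rot: [0.001, -0.452, 0.892, -0.001]
contact_force: [0.0, -0.1, -0.7]
gripper_width: 0.0887
```

Run:
```python
from m import *
meas("scene","square",(.6216,-.1596),.07,.04,4)
meas("top","long",(.6573,.162),.034,.08,4)
meas("scene","long",(.6573,.162),.034,.08,4)
go(.658,.1622,.09,144)
```

```text
square scene ang 52.0 c [ 0.622  -0.1607] w [0.0541 0.0498] z 0.0711 235
long top ang 52.75 c [0.6574 0.1621] w [0.1181 0.0629] z 0.035 1247
long scene ang 54.0 c [0.658  0.1625] w [0.1209 0.0645] z 0.035 1032
t 20.9 pos [ 0.6205 -0.1603  0.0973] psi 143.8 turn deg 0.2 q6 -2.94 w 0.0901 F [-0.6 -0.2  0. ]
 shift [-0.2823  0.1604  0.0076] rotvec [ 0.0028 -0.0006 -0.0043]
```

carry_out(
  steps=[
    [-0.015,0.009,0,0,0,0,0.09],
    [-0.05,0.028,0,0,0,0,0.09],
    [-0.085,0.048,0,0,0,0,0.09],
    [-0.12,0.068,0,0,0,0,0.09],
    [-0.155,0.088,0,0,0,0,0.09],
    [-0.19,0.108,0,0,0,0,0.09],
    [-0.225,0.128,0,0,0,0,0.09],
    [-0.255,0.145,0,0,0,0,0.09],
    [-0.275,0.156,0,0,0,0,0.09],
    [-0.282,0.16,0,0,0,0,0.09],
    [-0.282,0.16,0,0,0,0,0.09],
    [-0.282,0.16,0,0,0,0,0.09],
  ],
)

```text
time_s: 21.9
eef_pos: [0.6586, 0.1606, 0.0977]
tcp_rot: [-0.001, -0.452, 0.892, 0.0]
contact_force: [0.2, -1.0, 0.8]
gripper_width: 0.09
```

carry_out(
  steps=[
    [0,0,0.01,0,0,0,0.09],
    [0,0,0.01,0,0,0,0.09],
    [0,0,0.01,0,0,0,0.09],
  ],
)

```text
time_s: 22.15
eef_pos: [0.6585, 0.1594, 0.0877]
tcp_rot: [-0.001, -0.451, 0.892, 0.0]
contact_force: [-0.0, 0.4, -0.5]
gripper_width: 0.09
```

Run:
```python
from m import *
go(.658,.1622,-.020,143.7)
meas("top","square",(.6216,-.1596),.07,.04,4)
meas("top","sq riser",(.6216,-.1596),.03,.06,4)
```

```text
t 22.15 pos [0.6585 0.1594 0.0877] psi 143.6 turn deg 0.1 q6 -2.43 w 0.09 F [-0.   0.4 -0.5]
 shift [-0.0021  0.0019  0.1077] rotvec [ 0.0017 -0.0018 -0.0012]
square top ang 54.0 c [ 0.6215 -0.1616] w [0.0491 0.0497] z 0.0705 466
sq riser top ang 54.75 c [ 0.6212 -0.1596] w [0.0754 0.0762] z 0.0303 481
```

carry_out(
  steps=[
    [-0.002,0.0015,0.02,0,0,0,0.09],
    [-0.002,0.0015,0.045,0,0,0,0.09],
    [-0.002,0.0015,0.07,0,0,0,0.09],
    [-0.002,0.0015,0.09,0,0,0,0.09],
    [-0.002,0.0015,0.102,0,0,0,0.09],
    [-0.002,0.0015,0.107,0,0,0,0.09],
    [-0.002,0.0015,0.11,0,0,0,0.09],
    [-0.002,0.0015,0.11,0,0,0,0.09],
    [-0.002,0.0015,0.11,0,0,0,0.09],
  ],
)

```text
time_s: 23.0
eef_pos: [0.6604, 0.1638, -0.0197]
tcp_rot: [0.001, -0.452, 0.892, -0.0]
contact_force: [-0.1, -0.6, -0.4]
gripper_width: 0.0901
```

carry_out(
  steps=[
    [0,0,0,0,0,0,0.02],
    [0,0,0,0,0,0,0.02],
    [0,0,0,0,0,0,0.02],
    [0,0,0,0,0,0,0.02],
    [0,0,0,0,0,0,0.02],
    [0,0,0,0,0,0,0.02],
    [0,0,0,0,0,0,0.02],
    [0,0,0,0,0,0,0.02],
  ],
)

```text
time_s: 23.67
eef_pos: [0.6594, 0.1638, -0.0206]
tcp_rot: [0.0, -0.452, 0.892, -0.0]
contact_force: [-0.7, -0.4, 4.2]
gripper_width: 0.0637
```

carry_out(
  steps=[
    [0,0,-0.01,0,0,0,0.02],
    [0,0,-0.03,0,0,0,0.02],
    [0,0,-0.06,0,0,0,0.02],
    [0,0,-0.09,0,0,0,0.02],
    [0,0,-0.115,0,0,0,0.02],
    [0,0,-0.12,0,0,0,0.02],
    [0,0,-0.12,0,0,0,0.02],
    [0,0,-0.12,0,0,0,0.02],
  ],
)

```text
time_s: 24.33
eef_pos: [0.6584, 0.1636, 0.0978]
tcp_rot: [-0.001, -0.452, 0.892, 0.0]
contact_force: [-0.5, 1.1, -2.1]
gripper_width: 0.0639
```

Run:
```python
from m import *
go(.468,-.3317,.095,42.75)
```

```text
t 24.33 pos [0.6584 0.1636 0.0978] psi 143.8 turn deg 79.0 q6 -2.43 w 0.0639 F [-0.5  1.1 -2.1]
 shift [ 0.5121 -0.1393  0.0031] rotvec [ 0.0018 -0.     -1.3788]
```

carry_out(
  steps=[
    [0.01,-0.003,0,0,0,0.05,0.02],
    [0.03,-0.008,0,0,0,0.13,0.02],
    [0.058,-0.016,0,0,0,0.23,0.02],
    [0.088,-0.024,0,0,0,0.33,0.02],
    [0.118,-0.032,0,0,0,0.43,0.02],
    [0.148,-0.04,0,0,0,0.53,0.02],
    [0.178,-0.048,0,0,0,0.63,0.02],
    [0.208,-0.057,0,0,0,0.73,0.02],
    [0.238,-0.065,0,0,0,0.83,0.02],
    [0.265,-0.072,0,0,0,0.93,0.02],
    [0.285,-0.078,0,0,0,1.02,0.02],
    [0.297,-0.081,0,0,0,1.1,0.02],
  ],
)

```text
time_s: 25.33
eef_pos: [0.5463, -0.1254, 0.0962]
tcp_rot: [-0.002, 0.084, 0.996, 0.0]
contact_force: [0.3, -0.5, -1.9]
gripper_width: 0.0638
```

Run:
```python
from m import *
go(.4696,-.3334,.095,42.75)
```

```text
t 25.33 pos [ 0.5463 -0.1254  0.0962] psi 80.4 turn deg -37.6 q6 -1.83 w 0.0638 F [ 0.3 -0.5 -1.9]
 shift [ 0.0408 -0.2179  0.0013] rotvec [-0.0011 -0.005   0.6564]
```

carry_out(
  steps=[
    [0.003,-0.012,0,0,0,0.08,0.02],
    [0.008,-0.037,0,0,0,0.18,0.02],
    [0.013,-0.067,0,0,0,0.28,0.02],
    [0.018,-0.097,0,0,0,0.38,0.02],
    [0.024,-0.127,0,0,0,0.48,0.02],
    [0.029,-0.157,0,0,0,0.57,0.02],
    [0.035,-0.185,0,0,0,0.63,0.02],
    [0.039,-0.206,0,0,0,0.656,0.02],
    [0.041,-0.218,0,0,0,0.656,0.02],
    [0.041,-0.218,0,0,0,0.656,0.02],
    [0.041,-0.218,0,0,0,0.656,0.02],
    [0.041,-0.218,0,0,0,0.656,0.02],
  ],
)

```text
time_s: 26.33
eef_pos: [0.4734, -0.3305, 0.098]
tcp_rot: [-0.001, 0.397, 0.918, 0.001]
contact_force: [1.0, 0.7, -1.7]
gripper_width: 0.0639
```

carry_out(
  steps=[
    [0,0,0.02,0,0,0,0.02],
    [0,0,0.03,0,0,0,0.02],
    [0,0,0.03,0,0,0,0.02],
    [0,0,0.03,0,0,0,0.02],
    [0,0,0.03,0,0,0,0.02],
  ],
)

```text
time_s: 26.75
eef_pos: [0.4739, -0.3318, 0.0694]
tcp_rot: [0.0, 0.397, 0.918, -0.0]
contact_force: [0.6, -0.2, -1.3]
gripper_width: 0.0638
```

Run:
```python
from m import *
go(.4696,-.3334,-.002,42.75)
im,d=cams.capture("top"); save(cv2.convertScaleAbs(cv2.resize(im[190:330,330:500],(680,560),interpolation=2),alpha=1.6),"t5.png")
meas("top","long",(.468,-.3317),.128,.08,4,.015)
```

```text
t 26.75 pos [ 0.4739 -0.3318  0.0694] psi 43.2 turn deg -0.5 q6 -1.56 w 0.0638 F [ 0.6 -0.2 -1.3]
 shift [ 0.0018 -0.0043  0.0714] rotvec [0.0001 0.0003 0.0079]
long top ang 42.5 c [ 0.448  -0.3004] w [0.0634 0.0471] z 0.1248 638
```

View pics/t5.png

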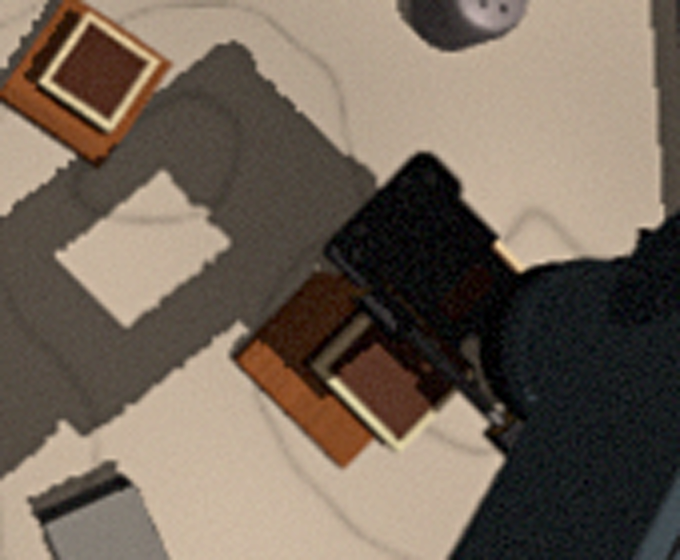

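The picture shows the long tin held level over its riser (375,380), parallel to its edges; the square tin on its riser (100,75) looks right too. Lower and release.

carry_out(
  steps=[
    [0.0018,-0.0043,0.015,0,0,0.005,0.02],
    [0.0018,-0.0043,0.035,0,0,0.005,0.02],
    [0.0018,-0.0043,0.052,0,0,0.005,0.02],
    [0.0018,-0.0043,0.063,0,0,0.005,0.02],
    [0.0018,-0.0043,0.069,0,0,0.005,0.02],
    [0.0018,-0.0043,0.071,0,0,0.005,0.02],
    [0.0018,-0.0043,0.0715,0,0,0.005,0.02],
    [0.0018,-0.0043,0.0715,0,0,0.005,0.02],
    [0.0018,-0.0043,0.0715,0,0,0.005,0.02],
  ],
)

```text
time_s: 27.6
eef_pos: [0.4697, -0.3345, -0.0016]
tcp_rot: [0.001, 0.4, 0.917, -0.0]
contact_force: [-0.2, 0.1, -2.7]
gripper_width: 0.0635
```

Run:
```python
from m import *
go(.4696,-.3334,-.002,42.75)
```

```text
t 27.6 pos [ 0.4697 -0.3345 -0.0016] psi 42.9 turn deg -0.1 q6 -1.56 w 0.0635 F [-0.2  0.1 -2.7]
 shift [0.0009 0.0007 0.0004] rotvec [0.     0.0019 0.0019]
```

Force still shows the full weight (−2.7 N); a 1 mm gap at most. Release and move clear of the views.

carry_out(
  steps=[
    [0,0,0.0007,0,0,0,0.066],
    [0,0,0.0007,0,0,0,0.075],
    [0,0,0.0007,0,0,0,0.088],
    [0,0,0.0007,0,0,0,0.088],
    [0,0,0.0007,0,0,0,0.088],
    [0,0,0.0007,0,0,0,0.088],
    [0,0,-0.015,0,0,0,0.088],
    [0,0,-0.05,0,0,0,0.088],
    [0,0,-0.09,0,0,0,0.088],
    [0,0,-0.12,0,0,0,0.088],
    [0,0,-0.12,0,0,0,0.088],
    [0,0,-0.12,0,0,0,0.088],
  ],
)

```text
time_s: 28.6
eef_pos: [0.4702, -0.335, 0.1198]
tcp_rot: [0.002, 0.4, 0.917, -0.001]
contact_force: [-0.5, 0.1, 0.2]
gripper_width: 0.0879
```

Run:
```python
from m import *
go(.36,.12,.15,70.9)
```

```text
t 28.6 pos [ 0.4702 -0.335   0.1198] psi 42.9 turn deg 28.0 q6 -1.56 w 0.0879 F [-0.5  0.1  0.2]
 shift [ 0.4083  0.2288 -0.0323] rotvec [-0.0012  0.0049 -0.4893]
```

carry_out(
  steps=[
    [0.01,0.006,-0.01,0,0,-0.05,0.07],
    [0.04,0.022,-0.03,0,0,-0.15,0.07],
    [0.075,0.042,-0.032,0,0,-0.25,0.07],
    [0.11,0.062,-0.032,0,0,-0.35,0.07],
    [0.145,0.081,-0.032,0,0,-0.45,0.07],
    [0.18,0.101,-0.032,0,0,-0.489,0.07],
    [0.215,0.12,-0.032,0,0,-0.489,0.07],
    [0.25,0.14,-0.032,0,0,-0.489,0.07],
    [0.285,0.16,-0.032,0,0,-0.489,0.07],
    [0.32,0.179,-0.032,0,0,-0.489,0.07],
    [0.36,0.2,-0.032,0,0,-0.489,0.07],
    [0.4,0.226,-0.032,0,0,-0.489,0.07],
  ],
)

```text
time_s: 29.6
eef_pos: [0.3618, 0.1052, 0.1481]
tcp_rot: [-0.001, 0.167, 0.986, -0.0]
contact_force: [0.8, 0.7, 0.1]
gripper_width: 0.0699
```

Run:
```python
from m import *
im,d=cams.capture("top"); P=cloud("top",d)
b=cv2.resize(cv2.convertScaleAbs(im[120:330,120:480],alpha=1.7),(800,467),interpolation=2); save(b,"t6.png"); np.savez("t6.npz",im=im,d=d)
for n in("top","scene"):
  for k,s,z,r,ns in (("hex",(.498,-.011),.096,.035,6),("hexR",(.499,-.0117),.06,.045,6),("round",(.48,.3115),.085,.034,4),("roundR",(.48,.3115),.045,.05,4),("sq",(.6216,-.16),.07,.04,4),("sqR",(.6216,-.16),.03,.06,4),("long",(.468,-.332),.052,.08,4),("longR",(.468,-.332),.018,.1,4),("bowl",(.7535,.006),.042,.06,4),("shaker",(.6626,-.391),.075,.04,4)): meas(n,k,s,z,r,ns,.005)
```

```text
hex top ang 6.0 c [ 0.4976 -0.0109] w [0.0369 0.0369 0.0367] z 0.0967 258
hexR top ang 14.75 c [ 0.4989 -0.0117] w [0.0628 0.0627 0.0636] z 0.0606 418
round top ang 46.25 c [0.4805 0.3109] w [0.048  0.0489] z 0.0861 401
roundR top ang 11.0 c [0.4811 0.308 ] w [0.0737 0.0656] z 0.0459 346
sq top ang 53.0 c [ 0.6214 -0.1614] w [0.0492 0.0501] z 0.0706 478
sqR top ang 54.75 c [ 0.6212 -0.1595] w [0.0754 0.0763] z 0.0303 492
long top ang 43.75 c [ 0.4685 -0.3319] w [0.0645 0.1188] z 0.0525 1444
longR top ang 43.25 c [ 0.4685 -0.3316] w [0.0939 0.1482] z 0.0183 771
bowl top ang 88.75 c [0.7486 0.006 ] w [0.0847 0.084 ] z 0.0417 223
shaker top ang 89.25 c [ 0.6624 -0.3918] w [0.0399 0.0376] z 0.072 219
hex scene ang 12.5 c [ 0.4995 -0.0096] w [0.0446 0.0416 0.0369] z 0.097 132
hexR scene ang 15.25 c [ 0.5015 -0.0108] w [0.0641 0.0681 0.0636] z 0.0608 206
round scene ang 21.75 c [0.4808 0.3119] w [0.0528 0.044 ] z 0.0862 253
roundR scene ang 10.25 c [0.4883 0.314 ] w [0.0637 0.0712] z 0.0453 285
sq scene ang 52.75 c [ 0.6223 -0.1604] w [0.0551 0.0496] z 0.0711 246
sqR scene ang 53.5 c [ 0.6227 -0.1575] w [0.0794 0.0756] z 0.0306 282
long scene ang 40.5 c [ 0.4693 -0.3317] w [0.0727 0.1172] z 0.0532 495
longR scene ang 45.25 c [ 0.4721 -0.3283] w [0.0957 0.1479] z 0.0187 351
bowl scene ang 76.25 c [0.7473 0.0049] w [0.0846 0.0841] z 0.0415 191
shaker scene ang 35.75 c [ 0.6657 -0.3868] w [0.038  0.0404] z 0.0731 102
```

View pics/t6.png

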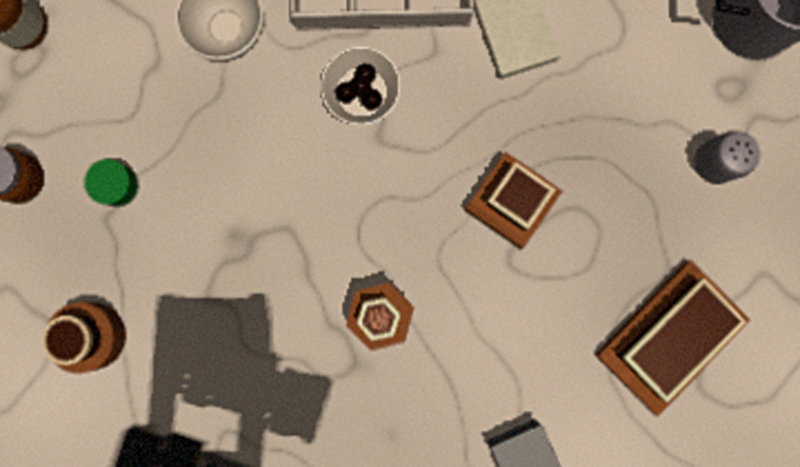

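All four tins stand on their own risers: round (85,335), hex (379,316), square (515,195), long (687,340). Bowl (360,85), shaker (725,155) and green tin (110,182) look undisturbed. Centres are within about 2 mm. The hex angle estimate is noisy, so I'll check the angles with area moments.

Run:
```python
from m import *
A=np.load("top0.npz"); B=np.load("t6.npz"); S0=np.load("scene0.npz")
def ang(n,d,s,z,r,ns,tol=.006):
    xy,zz,b=blob(n,cloud(n,d),s,z,r,tol)
    # area moment; hull resampled to lessen pixel noise
    c=cv2.convexHull(xy.astype(np.float32)).reshape(-1,2); best=[]
    sz={"6":1}; 
    w=xy-xy.mean(0); m=((w[:,0]+1j*w[:,1])**ns).mean(); a=np.degrees(np.angle(m))/ns  # corner direction
    return ((a+180/ns)%(360/ns)).round(1), xy.mean(0).round(4)
def many(lbl,n,s,z,r,ns,ims):
    print(lbl,n,[ang(n,d,s,z,r,ns) for d in ims])
T=[cams.capture("top")[1] for _ in range(4)]; S=[cams.capture("scene")[1] for _ in range(2)]
many("hex","top",(.498,-.011),.096,.035,6,T); many("hexR","top",(.499,-.0117),.06,.045,6,[A["d"]])
many("sq","top",(.6216,-.16),.07,.045,4,T[:2]); many("sqR","top",(.6216,-.16),.03,.06,4,[A["d"]])
many("long","top",(.468,-.332),.052,.1,2,T[:2]); many("longR","top",(.468,-.332),.018,.11,2,[A["d"]])
# IoU fits of the hexes
def hexfit(d,s,z,r,af):
    xy,_,_=blob("top",cloud("top",d),s,z,r,.006); R=[]
    for a in np.arange(0,60,1.):
        t=np.radians(a+np.array([0,60,120])); N=np.array([np.cos(t),np.sin(t)])
        best=min((np.maximum(abs((xy-xy.mean(0)-[dx,dy])@N).max(1)-af/2,0).sum(),dx,dy) for dx in np.arange(-.0015,.0016,.0005) for dy in np.arange(-.0015,.0016,.0005))
        R.append(best[0])
    R=np.array(R); k=R.argsort()[:6]; return np.sort(k)
print("hexfit tin",hexfit(T[0],(.498,-.011),.096,.035,.0365),hexfit(T[1],(.498,-.011),.096,.035,.0365),"riser",hexfit(A["d"],(.499,-.0117),.06,.045,.0625))
im,_=cams.capture("top"); save(cv2.convertScaleAbs(cv2.resize(im[235:285,265:315],(600,600),interpolation=cv2.INTER_CUBIC),alpha=1.6),"t7.png")
```

```text
hex top [(np.float64(10.8), array([ 0.4976, -0.011 ])), (np.float64(11.1), array([ 0.4976, -0.011 ])), (np.float64(10.8), array([ 0.4976, -0.011 ])), (np.float64(10.9), array([ 0.4975, -0.0109]))]
hexR top [(np.float64(13.9), array([ 0.4988, -0.0117]))]
sq top [(np.float64(53.9), array([ 0.6213, -0.1614])), (np.float64(53.7), array([ 0.6214, -0.1616]))]
sqR top [(np.float64(53.8), array([ 0.6212, -0.1596]))]
long top [(np.float64(44.1), array([ 0.4683, -0.3315])), (np.float64(44.0), array([ 0.4682, -0.3316]))]
longR top [(np.float64(42.6), array([ 0.468 , -0.3312]))]
hexfit tin [ 9 10 11 12 13 14] [ 9 10 11 12 13 14] riser [12 13 14 15 16 17]
```

View pics/t7.png

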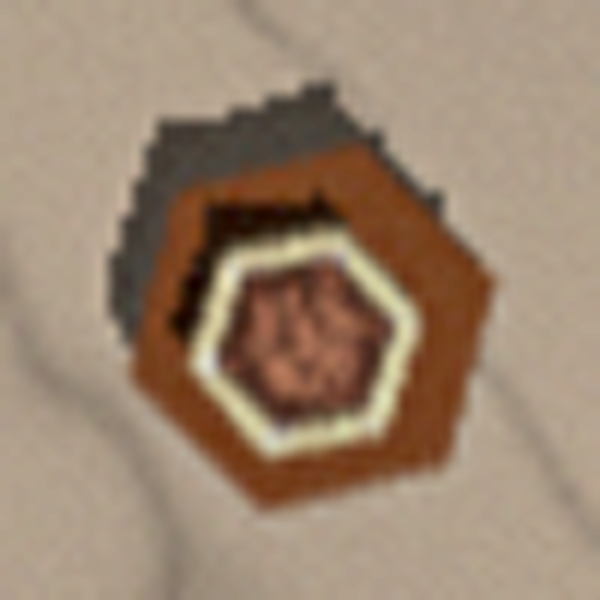

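The hex tin is 3° and 1.5 mm off. Square is 0.1° and 1.8 mm off, long 1.4° and under 1 mm. I'll regrasp the hex and true it up.

Run:
```python
from m import *
go(.4994,-.0117,.14,70.9)
```

```text
t 31.0 pos [0.3643 0.1037 0.1494] psi 70.9 turn deg 0.0 q6 -1.26 w 0.07 F [ 0.   0.5 -0.4]
 shift [-0.1654 -0.0648  0.0094] rotvec [-0.     -0.     -0.0003]
```

carry_out(
  steps=[
    [-0.02,-0.008,0.001,0,0,0,0.06],
    [-0.055,-0.022,0.003,0,0,0,0.06],
    [-0.09,-0.036,0.006,0,0,0,0.06],
    [-0.125,-0.049,0.008,0,0,0,0.06],
    [-0.15,-0.059,0.009,0,0,0,0.06],
    [-0.1654,-0.0648,0.009,0,0,0,0.06],
    [-0.1654,-0.0648,0.009,0,0,0,0.06],
    [-0.1654,-0.0648,0.009,0,0,0,0.06],
    [-0.1654,-0.0648,0.009,0,0,0,0.06],
    [-0.1654,-0.0648,0.009,0,0,0,0.06],
  ],
)

```text
time_s: 31.83
eef_pos: [0.4983, -0.0108, 0.1404]
tcp_rot: [-0.0, 0.166, 0.986, 0.0]
contact_force: [-0.8, -0.2, 0.0]
gripper_width: 0.0601
```

Run:
```python
from m import *
go(.4994,-.0117,.041,70.9)
```

```text
t 31.83 pos [ 0.4983 -0.0108  0.1404] psi 70.9 turn deg -0.0 q6 -1.48 w 0.0601 F [-0.8 -0.2  0. ]
 shift [-0.0014 -0.0005  0.0994] rotvec [ 0.0001 -0.0008  0.0004]
```

carry_out(
  steps=[
    [-0.001,-0.0005,0.02,0,0,0,0.06],
    [-0.001,-0.0005,0.045,0,0,0,0.06],
    [-0.001,-0.0005,0.068,0,0,0,0.06],
    [-0.001,-0.0005,0.085,0,0,0,0.06],
    [-0.001,-0.0005,0.094,0,0,0,0.06],
    [-0.001,-0.0005,0.098,0,0,0,0.06],
    [-0.001,-0.0005,0.099,0,0,0,0.06],
    [-0.001,-0.0005,0.099,0,0,0,0.06],
    [-0.001,-0.0005,0.099,0,0,0,0.06],
  ],
)

```text
time_s: 32.58
eef_pos: [0.501, -0.0126, 0.0425]
tcp_rot: [0.001, 0.166, 0.986, -0.0]
contact_force: [0.0, 0.4, 0.1]
gripper_width: 0.0601
```

carry_out(
  steps=[
    [0,0,0,0,0,0,0.02],
    [0,0,0,0,0,0,0.02],
    [0,0,0,0,0,0,0.02],
    [0,0,0,0,0,0,0.02],
    [0,0,0,0,0,0,0.02],
    [0,0,0,0,0,0,0.02],
    [0,0,0,0,0,0,0.02],
    [0,0,-0.003,0,0,0,0.02],
    [0,0,-0.005,0,0,0,0.02],
    [-0.001,0,-0.005,0,0,-0.025,0.02],
    [-0.0015,0,-0.005,0,0,-0.052,0.02],
    [-0.0015,0,-0.005,0,0,-0.052,0.02],
  ],
)

```text
time_s: 33.58
eef_pos: [0.5016, -0.013, 0.0464]
tcp_rot: [-0.0, 0.14, 0.99, -0.0]
contact_force: [-0.4, -0.2, -0.7]
gripper_width: 0.0379
```

carry_out(
  steps=[
    [0,0,0,0,0,0,0.02],
    [0,0,0.002,0,0,0,0.02],
    [0,0,0.004,0,0,0,0.02],
    [0,0,0.0047,0,0,0,0.02],
    [0,0,0.0047,0,0,0,0.02],
    [0,0,0.0047,0,0,0,0.02],
    [0,0,0.0047,0,0,0,0.02],
  ],
)

```text
time_s: 34.17
eef_pos: [0.5014, -0.013, 0.0418]
tcp_rot: [-0.0, 0.14, 0.99, -0.0]
contact_force: [-1.0, 0.2, 3.1]
gripper_width: 0.0381
```

carry_out(
  steps=[
    [0,0,0,0,0,0,0.045],
    [0,0,0,0,0,0,0.06],
    [0,0,0,0,0,0,0.06],
    [0,0,0,0,0,0,0.06],
    [0,0,0,0,0,0,0.06],
    [0,0,-0.015,0,0,0,0.06],
    [0,0,-0.04,0,0,0,0.06],
    [0,0,-0.075,0,0,0,0.06],
    [0,0,-0.11,0,0,0,0.06],
    [0.03,0.02,-0.12,0,0,0,0.06],
    [0.065,0.035,-0.12,0,0,0,0.06],
    [0.1,0.05,-0.12,0,0,0,0.06],
  ],
)

```text
time_s: 35.17
eef_pos: [0.4195, 0.0633, 0.1627]
tcp_rot: [0.001, 0.141, 0.99, 0.0]
contact_force: [-0.3, 0.4, 0.1]
gripper_width: 0.0602
```

carry_out(
  steps=[
    [0.035,0.015,0,0,0,0,0.06],
    [0.07,0.03,0,0,0,0,0.06],
    [0.07,0.03,0,0,0,0,0.06],
    [0.07,0.03,0,0,0,0,0.06],
    [0.07,0.03,0,0,0,0,0.06],
  ],
)

```text
time_s: 35.58
eef_pos: [0.3613, 0.111, 0.1622]
tcp_rot: [0.001, 0.14, 0.99, -0.0]
contact_force: [0.1, -0.1, 0.2]
gripper_width: 0.0601
```

Run:
```python
from m import *
im,d=cams.capture("top"); P=cloud("top",d)
for k,s,z,r,ns in (("hex",(.499,-.011),.096,.035,6),("round",(.48,.3115),.085,.034,4),("sq",(.6216,-.16),.07,.045,4),("long",(.468,-.332),.052,.1,2),("bowl",(.7535,.006),.042,.06,4),("shaker",(.6626,-.391),.072,.04,4)):
    xy,zz,b=blob("top",P,s,z,r,.006); w=xy-xy.mean(0); a=np.degrees(np.angle(((w[:,0]+1j*w[:,1])**ns).mean()))/ns
    print(k,xy.mean(0).round(4),((a+180/ns)%(360/ns)).round(1),"top z",zz.round(4))
s=monitor.observe(); print(s["time_s"],s["eef_pos"])
save(cv2.convertScaleAbs(cv2.resize(im[150:330,120:480],(800,400),interpolation=2),alpha=1.7),"t8.png")
```

```text
hex [ 0.4983 -0.012 ] 13.5 top z 0.0967
round [0.4801 0.3107] 1.9 top z 0.0862
sq [ 0.6213 -0.1614] 54.0 top z 0.0706
long [ 0.4683 -0.3316] 44.3 top z 0.0525
bowl [0.7529 0.0066] 40.1 top z 0.0412
shaker [ 0.6628 -0.3922] 74.2 top z 0.0717
35.6333 [0.36166786 0.11069506 0.16207273]
```

View pics/t8.png

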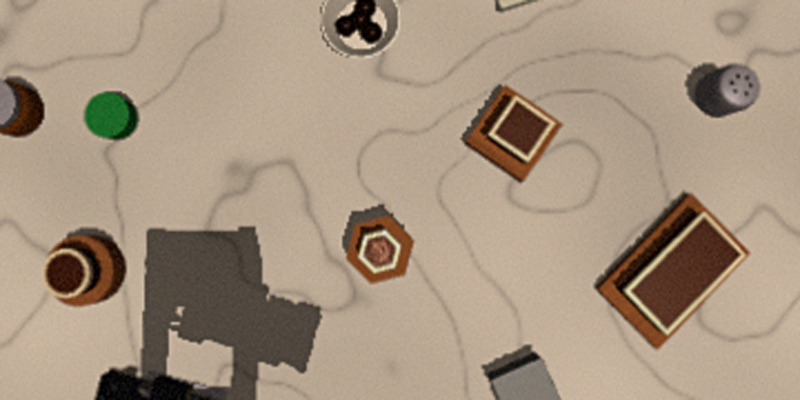

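The picture shows all four tins upright and aligned on their risers: hex (380,248), round (85,270), square (518,130), long (687,270). The bowl and shaker are where they were and the arm is clear.

```bash
python3 -c "
from h import *
print(hand_in())"
```

```text
the job is handed in; nothing more can be done
None
```

I took the stack apart, stood each tin upright on the riser of its own shape, and handed the job in at about 36 s of robot time.

The last checks from the top camera gave these offsets between each tin and its riser:

| Tin | Off centre | Off angle |
|---|---|---|
| hex | about 0.6 mm | about 0.4° |
| round | about 1 mm | not applicable |
| square | about 1.8 mm | about 0.2° |
| long | about 0.5 mm | about 1.5° |

- **Heights:** the top of each tin measured within about 1.2 mm of where it should be if standing flat on its riser.
- **Left alone:** I never reached for the truffle bowl, the cocoa shaker or the green look-alike. The bowl and shaker still measured in their starting places to about 1 mm, within measurement noise. I checked the green tin only by eye.
- **First grasp missed:** the gripper closed on nothing above the hex tin, and no tin was shifted. The camera depth showed the finger tips about 32 mm higher than the reported TCP, so I corrected for that from then on.
- **Hex redone:** it first landed about 3° and 1.5 mm off, so I picked it up again and straightened it.
- **Disagreements:** the scene camera read up to about 3 mm differently from the top camera. It sees part of the risers' sides, so I used the top camera's figures.

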